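# Put rinsed replica flasks on the drying carousel and start the blower

### The job

After the handling session, stand every rinsed flask upside down on a drying peg of its own on the carousel, neck fully down over the peg with the mouth resting on the peg's collar. Then turn the worm crank clockwise until the red pointer on the disc stands against the green mark, one station on, and last of all push the red blower switch over to on (away from the robot). Leave the figures and other museum pieces where they are.

Things in the scene. Friction and masses are not known exactly. Their poses are not given: they have to be found in the camera images.
- flask0: A turquoise glazed flask with two dark painted bands: square body 80 mm long, 50 x 50 mm in section, then a round neck 55 mm long, 32 mm outside; 135 mm overall, about 160 g. It starts lying on one flat side with the neck pointing roughly to the robot's right. Origin at the middle of the square body (25 mm over the table when lying); its x axis runs along the flask from base to mouth. May be absent.
- flask0_mouth (a point): Centre of the mouth of the turquoise flask, 95 mm from the body's middle along the flask's x. The bore is 23 mm wide and 55 mm deep.
- flask1: A blue glazed flask with two dark painted bands: square body 80 mm long, 50 x 50 mm in section, then a round neck 55 mm long, 32 mm outside; 135 mm overall, about 160 g. It starts lying on one flat side with the neck pointing roughly to the robot's right. Origin at the middle of the square body (25 mm over the table when lying); its x axis runs along the flask from base to mouth. May be absent.
- flask1_mouth (a point): Centre of the mouth of the blue flask, 95 mm from the body's middle along the flask's x. The bore is 23 mm wide and 55 mm deep.
- flask2: A sea-green glazed flask with two dark painted bands: square body 80 mm long, 50 x 50 mm in section, then a round neck 55 mm long, 32 mm outside; 135 mm overall, about 160 g. It starts lying on one flat side with the neck pointing roughly to the robot's right. Origin at the middle of the square body (25 mm over the table when lying); its x axis runs along the flask from base to mouth. May be absent.
- flask2_mouth (a point): Centre of the mouth of the sea-green flask, 95 mm from the body's middle along the flask's x. The bore is 23 mm wide and 55 mm deep.
- peg0_foot (a point): Drying peg 0 on the carousel's disc (the one on the robot's left at the start): upright white peg, 17 mm thick with a round tip, rising 50 mm above this point, which is the top centre of its 38 mm wide foot collar, 56 mm above the table. The mouth rests on the collar when a flask is fully down. The three pegs stand 120 mm from the disc's axis, 60 degrees apart, and turn with the disc.
- peg1_foot (a point): Drying peg 1 on the carousel's disc (the middle one at the start): upright white peg, 17 mm thick with a round tip, rising 50 mm above this point, which is the top centre of its 38 mm wide foot collar, 56 mm above the table. The mouth rests on the collar when a flask is fully down. The three pegs stand 120 mm from the disc's axis, 60 degrees apart, and turn with the disc.
- peg2_foot (a point): Drying peg 2 on the carousel's disc (the one on the robot's right at the start): upright white peg, 17 mm thick with a round tip, rising 50 mm above this point, which is the top centre of its 38 mm wide foot collar, 56 mm above the table. The mouth rests on the collar when a flask is fully down. The three pegs stand 120 mm from the disc's axis, 60 degrees apart, and turn with the disc.
- carousel_axis (a point): Top centre of the carousel's 280 mm aluminium disc, on its upright turning axis, 50 mm above the table.
- turntable (a joint): Angle of the disc (rad), growing anticlockwise from above. 0 (it starts within 0.13 of this): red pointer on the disc against the black mark on the grey base ring, pegs on the robot's side. One station on, 1.047 (60 degrees): red pointer against the green mark. Only the crank can turn it: the worm is self-locking, 36 crank turns to one of the disc.
- crank (a joint): Angle of the worm crank (rad), growing clockwise from above; it reads 36 times the disc's angle (so 37.70 at the green mark; within 4.5 of zero at the start). Clockwise cranking turns the disc anticlockwise. It turns lightly (under 3 N at the handle) and stays where it is left; a light push moves it.
- crank_axis (a point): Point on the upright axis of the crank, on top of the grey worm housing beside the disc.
- crank_handle (a point): Grip point of the crank's upright black handle, a freely spinning sleeve 18 mm thick and 45 mm tall that circles 36 mm from the crank's axis. This point, on the sleeve's axis, is 97 mm above the table, 17 mm below its top. The steel crank arm passes just under the sleeve, its top 68 mm above the table.
- switch (a joint): Tilt of the blower's red switch lever (rad): 0 off, leaning towards the robot; 1.0 on, leaning away. It hinges about a level axis (along y when the blower is not turned), on the small block beside the blue blower, and stays where it is left; a light push moves it.
- switch_tip (a point): Top end of the red switch lever, 80 mm long; as it is switched on it swings over in an upright plane, about 77 mm away from the robot.
Not all that is in view belongs to the job. What is shaped like the flask0 but purple is not meant.

How it is judged:
By the outcome, as a careful person would: the job done as asked, in the order asked, and still so for the second after the job is handed in, with the robot touching nothing.
Of flask0, flask1, flask2 only 2 to 3 are there at a start; the rules pass over those that are not, and their reading is None.
At some moment in a run one of flask0, flask1, flask2 may be knocked a few centimetres aside while the robot is not near it.
Once in a run the grip may slacken for a moment while it holds something.
It also fails if it takes over 210 s, if anything falls off the work surface, if the arm or the gripper's body presses on something with over 40 N, if the wrist force passes 120 N, or if a joint passes its speed limit or range.

### The arm

A 6-joint arm with a two-finger parallel gripper is mounted at the origin on the work surface. World frame = base frame: x ahead of the robot, y to its left, z up, the work surface at z = 0. Lengths are in mm, angles in rad, forces in N, time in s.
With the tool pointing down it reaches from about 400 to 925 mm from the base axis. Payload 12.5 kg.
Tool frame: the origin (TCP) lies on the mounting face of the last link; the fingertips stand 190 mm ahead of it and the grasp point (between the pads) lies 171 mm ahead of it; z points along the fingers, y is the line along which they close (so a half turn about z gives the same grasp; the last joint's range is limited). The gripper opens to 95 mm and grips with 3 to 60 N. Pads are 20 mm wide; open, the fingers measure 119 mm over their backs; the gripper's body (75 mm by 180 mm) begins 59 mm behind the grasp point.
Start: joints at [-1.419, 0.491, 1.559, -0, 1.092, -0.106], TCP at [159.366, -604.34, 404.761] pointing down, gripper open.
Joint ranges: [-3.1, 3.1], [-0.84, 2.19], [0.05, 2.79], [-1.13, 4.28], [0.06, 2.93], [-2.69, 2.69]. Speed limits (rad/s): [2.22, 2.22, 2.79, 3.14, 3.14, 3.14].

### API

Orientations are given as [roll, pitch, yaw] about the fixed x, y, z axes, in that order (R = Rz(yaw) Ry(pitch) Rx(roll)).
In Python, from cell import env gives the robot as it stands.
- The arm moves only by the tool carry_out, never from a script. Its argument "series" is a list of rows, each a list of 5 numbers: the shift along the tool's x, y, z in m, then the turn about the tool's z in degrees, then the opening, from 0 (shut) to 1 (fully open). A call has 1 to 20 rows; each row is the pose to reach, as a shift and turn from the pose commanded when the call began, along the tool's axes at that moment; what a row does not reach only later rows make up. A row lasts 1/8 s, in which the tool goes at most 62.5 mm and 10.7 degrees, less where a joint would pass 70% of its speed; a pose out of reach is approached as far as the arm can. A call with a gripper value outside its range is refused whole. The fingers move at their own pace and stop on an object; the grip force is fixed at half the most. Time passes only in rows, so rows that repeat a pose let the fingers close. It gives the time, the measured TCP pose, the force, the opening and the grip force at its end, in the units of the state.
- env.state(): the state, without advancing time (a new reading comes with each control period).
- env.read_camera(name): name is "scene" or "top"; returns (picture, depth): 384x512x3 uint8, red, green, blue; 384x512 float32, mm along the optical axis (not along the pixel's ray), 0 where there is no reading.
- env.get_calibration(name): a dict with "intrinsics" (3x3 intrinsics, pixels), "cam_to_world" (4x4, takes a point from camera to world coordinates). Camera axes: x right, y up, looking along -z (the intrinsics and any distortion apply to the point x, -y, -z); pixel columns grow to the right and rows downward; lengths in mm; the calibration is good to about 2 mm. A picture is of the moment at which its call begins. get_calibration takes no time and is no camera call.
- env.job_done(): hands the job in; it is judged then, once.
The state is a dict: "t": time; "joints": joint angles; "qvel": joint speeds; "tau": joint torques, N m; "eef_pos": TCP position; "tcp_rot": TCP orientation; "ft_force": force on the tool from outside, world axes, zero at the start; "moment": the same for the moment, N m; "opening": opening from 0.0 (shut) to 1.0 (fully open); "grip_force": force on a finger pad.
Only numpy, scipy, OpenCV 4.12 (cv2) and the standard library are available. Lean on these libraries where they do the work, as an engineer would, in place of code of your own. Each camera call takes 0.05 s, during which the arm holds its last target. There are 200 camera calls.

## Working session

There is one attempt and no reset: what is moved stays moved. The work goes in short steps, Python scripts to look and compute and a tool call to move; the robot and the scene stay as the last step left them, time stands still between calls to the robot, and variables do not carry over. Pictures are saved under pics/ and viewed, at most 14 in all, crops included, and the job is handed in when it is done.

Besides the shell and the picture viewer there is one more tool, called after "Emit:" in YAML: its name, and indented under it one key for each argument. carry_out: Moves the arm, as the interface text tells. Its arguments: {"type":"object","properties":{"series":{"type":"array","items":{"type":"array","items":{"type":"number"}}}},"required":["series"]}

```bash
ls; mkdir -p pics; cat > h.py <<'E'
import numpy as np, cv2
from cell import env
def shot(name,tag):
    p,d=env.read_camera(name); c=env.get_calibration(name)
    np.savez(f'{tag}.npz',p=p,d=d,K=c['intrinsics'],T=c['cam_to_world'])
    cv2.imwrite(f'pics/{tag}.png',cv2.cvtColor(p,cv2.COLOR_RGB2BGR)); return p,d
def cloud(tag):
    z=np.load(f'{tag}.npz'); d=z['d'];K=np.array(z['K']);T=np.array(z['T'])
    v,u=np.mgrid[:d.shape[0],:d.shape[1]]
    P=np.stack([(u-K[0,2])*d/K[0,0],-(v-K[1,2])*d/K[1,1],-d],-1)
    return z['p'],d,P@T[:3,:3].T+T[:3,3]
E
python3 - <<'E'
from h import *
shot('scene','s0');shot('top','t0')
for n in('scene','top'):
    c=env.get_calibration(n);print(n,c)
print(env.state())
E
```

```text
pics
scene {'intrinsics': array([[363.99173294,   0.        , 252.1066176 ],
       [  0.        , 363.99173294, 186.33613768],
       [  0.        ,   0.        ,   1.        ]]), 'cam_to_world': array([[ 6.45478444e-01, -6.51289468e-01,  3.98973192e-01,
         8.56045195e+02],
       [ 7.63763556e-01,  5.53668285e-01, -3.31838307e-01,
        -3.47591962e+02],
       [-4.77600811e-03,  5.18915657e-01,  8.54812102e-01,
         1.00316411e+03],
       [ 0.00000000e+00,  0.00000000e+00,  0.00000000e+00,
         1.00000000e+00]])}
top {'intrinsics': array([[480.76246168,   0.        , 255.17360531],
       [  0.        , 480.76246168, 194.98499242],
       [  0.        ,   0.        ,   1.        ]]), 'cam_to_world': array([[ 6.62315756e-04,  9.95902515e-01, -9.04308721e-02,
         3.32311039e+02],
       [-9.99946941e-01, -2.70054676e-04, -1.02976862e-02,
        -1.21162809e+01],
       [-1.02799129e-02,  9.04328942e-02,  9.95849494e-01,
         1.37544894e+03],
       [ 0.00000000e+00,  0.00000000e+00,  0.00000000e+00,
         1.00000000e+00]])}
{'t': 0.1, 'joints': array([-1.41859183e+00,  4.91509253e-01,  1.55938968e+00,  2.17525563e-05,
        1.09172137e+00, -1.05617012e-01]), 'qvel': array([-0.00088611, -0.00371467, -0.00199986,  0.00035213,  0.00213884,
       -0.00177587]), 'tau': array([ 3.04517205e-03, -6.13621116e+01, -2.58605433e+01,  6.94618584e-02,
        4.70366946e-02, -5.90787886e-05]), 'eef_pos': array([ 159.36834853, -604.31246135,  404.21349008]), 'tcp_rot': array([-3.14057277e+00, -1.27521351e-04,  2.57811407e-01]), 'ft_force': array([0.4842927 , 0.37287325, 0.33433631]), 'moment': array([ 0.09013186, -0.01939926, -0.06108652]), 'grip_force': 0.0, 'opening': 1.0022124555079073}
```

View pics/s0.png

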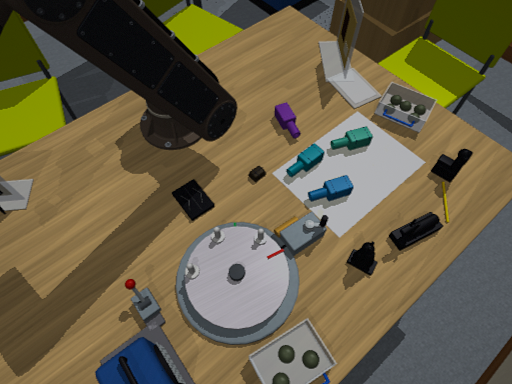

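View pics/t0.png

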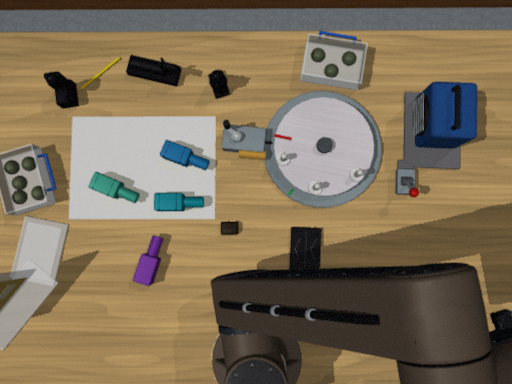

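The top view shows the flasks: turquoise (178,201), blue (183,154) and sea-green (113,187). The purple one at (148,260) is not meant. The carousel is centred at (324,146), with pegs at (284,157), (316,187) and (358,174). The red pointer is at (283,137), the green mark at (290,191), the crank near (232,130) and the switch tip at (414,192). Next I measure these and enlarge the key parts.

```bash
cat >> h.py <<'E'
def flask(tag,lo,hi,zmin=8):
    "hue range (cv2 0-180) -> pieces: centre, axis dir (yaw), extents"
    p,d,P=cloud(tag); h=cv2.cvtColor(p,cv2.COLOR_RGB2HSV)
    m=((h[...,0]>=lo)&(h[...,0]<=hi)&(h[...,1]>110)&(h[...,2]>40)&(d>0)).astype(np.uint8)
    n,l,s,c=cv2.connectedComponentsWithStats(m)
    for i in range(1,n):
        if s[i,4]<150: continue
        q=P[(l==i)&(P[...,2]>zmin)]
        if len(q)<100: continue
        (cx,cy),(w,hh),a=cv2.minAreaRect(q[:,:2].astype(np.float32))
        print('px',c[i].round(),'n',len(q),'rect',round(cx,1),round(cy,1),round(w,1),round(hh,1),round(a,1),'mean',q.mean(0).round(1),'z99',np.percentile(q[:,2],98).round(1))
E
python3 - <<'E'
from h import *
for t in('t0','s0'):
    p,d,P=cloud(t);h=cv2.cvtColor(p,cv2.COLOR_RGB2HSV);print(t)
    for v,u in ([(201,172),(154,178),(185,105)] if t=='t0' else [(159,308),(188,338),(138,355)]): print(h[v,u],P[v,u].round(1))
    flask(t,75,112)
p,d,P=cloud('t0')
print('table',P[225:240,60:100].reshape(-1,3).mean(0))
for n,(u,v) in dict(axis=(324,146),peg0=(284,157),peg1=(316,187),peg2=(358,174),ptr=(283,137),green=(290,191),crank=(227,125),house=(250,140),hub=(236,135),tip=(414,192),swb=(406,178),pen=(250,155)).items(): print(n,P[v,u].round(1))
# pegs: points high above disc
m=(P[...,2]>85)&(P[...,2]<115);m[:, :200]=0;m[:100]=0;m[225:]=0
n,l,s,c=cv2.connectedComponentsWithStats(m.astype(np.uint8))
for i in range(1,n):
    if s[i,4]>5: q=P[l==i];print(c[i].round(),len(q),q.mean(0).round(1),q.max(0).round(1))
img=cv2.cvtColor(p,cv2.COLOR_RGB2BGR)
a=cv2.resize(img[85:215,205:435],None,fx=3.4,fy=3.4,interpolation=cv2.INTER_CUBIC);cv2.imwrite('pics/c1.png',a)
E
```

```text
t0
[ 94 200 135] [435.8 231.5  52.7]
[102 207 144] [567.1 216.8  53.5]
[ 83 154 144] [480.1 417.9  54.9]
px [449. 116.] n 2937 rect 662.8 -509.8 118.7 146.2 87.1 mean [ 650.  -501.5  147.5] z99 167.0
px [182. 155.] n 706 rect 564.2 199.4 133.0 47.1 69.2 mean [565.3 206.7  45. ] z99 54.9
px [112. 187.] n 690 rect 472.2 397.6 134.1 46.3 67.3 mean [474.3 402.2  45.2] z99 54.7
px [175. 202.] n 716 rect 435.6 216.4 46.9 133.7 0.4 mean [434.8 223.7  45.8] z99 55.3
s0
[ 94 202 124] [448.6 225.6  49.3]
[102 179 160] [585.7 217.8  50.8]
[ 87 142 117] [489.1 404.8  49.7]
px [353. 139.] n 545 rect 478.4 400.8 132.2 51.9 68.8 mean [484.5 404.3  41.8] z99 54.6
px [306. 159.] n 544 rect 440.7 220.3 49.7 133.5 0.9 mean [443.3 223.2  43.4] z99 54.4
px [333. 189.] n 662 rect 568.1 203.1 131.9 50.8 68.0 mean [574.9 207.6  42.9] z99 54.5
px [135. 366.] n 2052 rect 629.7 -509.4 128.0 163.3 87.7 mean [ 637.8 -490.   160. ] z99 165.0
table [350.89396778 503.8427573    3.46730738]
axis [ 587.  -188.4   64.6]
peg0 [549.8 -76.  103.7]
peg1 [ 469.1 -160.6  103.4]
peg2 [ 504.9 -274.2   95.6]
ptr [615.7 -76.2  49.3]
green [466.2 -96.4  25.1]
crank [636.6  76.9 105.9]
house [607.1  16.2  50.4]
hub [617.   54.4  70.1]
tip [ 454.4 -415.7  116. ]
swb [ 332.3  -12.1 1375.4]
pen [566.3  16.3  40.7]
[429. 128.] 284 [ 628.1 -465.1  100. ] [ 709.1 -438.   114.7]
[226. 123.] 40 [640.9  79.2 106.7] [651.8  87.3 115. ]
[284. 155.] 36 [554.6 -75.  101.7] [563.8 -68.  112.5]
[359. 172.] 38 [ 509.8 -276.4  100.8] [ 517.6 -269.3  110.3]
[317. 185.] 38 [ 474.4 -163.3  102. ] [ 483.1 -155.9  110.9]
[413. 191.] 58 [ 456.9 -415.7  109. ] [ 470.6 -405.4  114.8]
```

View pics/c1.png

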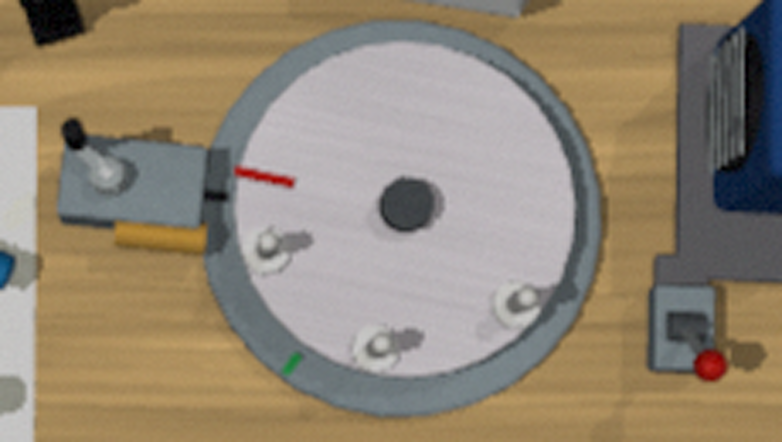

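The crop confirms three white pegs at c1 (268,245), (378,345) and (518,300). The pointer sits slightly clockwise of the black mark, and the green mark is about 60° on. Each measured size fits the description. First I move above the turquoise flask, with the jaws across its body near the base.

Emit:
carry_out:
  series:
    - [0.346,-0.171,0,-75.2,1]
    - [0.346,-0.171,0,-75.2,1]
    - [0.346,-0.171,0,-75.2,1]
    - [0.346,-0.171,0,-75.2,1]
    - [0.346,-0.171,0,-75.2,1]
    - [0.346,-0.171,0,-75.2,1]
    - [0.542,-0.482,0,-75.2,1]
    - [0.542,-0.482,0,-75.2,1]
    - [0.542,-0.482,0,-75.2,1]
    - [0.542,-0.482,0,-75.2,1]
    - [0.542,-0.482,0,-75.2,1]
    - [0.542,-0.482,0,-75.2,1]
    - [0.494,-0.776,0,-75.2,1]
    - [0.494,-0.776,0,-75.2,1]
    - [0.494,-0.776,0,-75.2,1]
    - [0.494,-0.776,0,-75.2,1]
    - [0.494,-0.776,0,-75.2,1]
    - [0.494,-0.776,0,-75.2,1]
    - [0.494,-0.776,0,-75.2,1]
    - [0.494,-0.776,0,-75.2,1]

```text
t: 2.6
eef_pos: [439.7, 271.0, 404.6]
tcp_rot: [-3.141, 0.0, 1.569]
ft_force: [-0.8, -0.7, 0.3]
opening: 0.998
grip_force: 0.0
```

Emit:
carry_out:
  series:
    - [0,-0.001,0.1,0,1]
    - [0,-0.001,0.15,0,1]
    - [0,-0.001,0.19,0,1]
    - [0,-0.001,0.208,0,1]
    - [0,-0.001,0.208,0,1]
    - [0,-0.001,0.208,0,1]
    - [0,-0.001,0.208,0,0.45]
    - [0,-0.001,0.208,0,0.45]
    - [0,-0.001,0.208,0,0.45]
    - [0,-0.001,0.208,0,0.45]
    - [0,-0.001,0.208,0,0.45]
    - [0,-0.001,0.208,0,0.45]

```text
t: 4.1
eef_pos: [438.2, 272.0, 196.7]
tcp_rot: [-3.142, 0.0, 1.57]
ft_force: [-0.0, 0.2, 1.4]
opening: 0.529
grip_force: 30.0
```

```bash
python3 -c "
from h import *
print(env.state())"
```

```text
{'t': 4.1, 'joints': array([ 4.27398707e-01,  6.55224056e-01,  2.00018617e+00, -1.43433160e-04,
        4.86308951e-01,  4.27965268e-01]), 'qvel': array([ 9.65241440e-04,  1.73782754e-03,  9.15992600e-04,  1.34536609e-03,
       -1.36877761e-03,  6.54448947e-05]), 'tau': array([-2.76229307e-01, -5.66206098e+01, -1.16179687e+01,  2.10556005e-03,
       -1.29341651e-01,  1.71118771e-02]), 'eef_pos': array([438.16117726, 271.97986127, 196.70118855]), 'tcp_rot': array([-3.14150535e+00,  1.13487555e-04,  1.57035658e+00]), 'ft_force': array([-0.03717176,  0.20090523,  1.42305151]), 'moment': array([-0.02051933,  0.00254867, -0.01459424]), 'grip_force': 29.9596506357193, 'opening': 0.5292065089503333}
```

Emit:
carry_out:
  series:
    - [0,0,-0.05,0,0.45]
    - [0,0,-0.1,0,0.45]
    - [0,0,-0.15,0,0.45]
    - [0,0,-0.15,0,0.45]
    - [0,0,-0.15,0,0.45]
    - [0,0,-0.15,0,0.45]

```text
t: 4.85
eef_pos: [438.1, 271.9, 345.2]
tcp_rot: [-3.139, 0.001, 1.57]
ft_force: [-0.1, 0.5, -0.6]
opening: 0.528
grip_force: 30.0
```

```bash
cat >> h.py <<'E'
def held(tag,hue=(91,97)):
    shot('scene',tag); p,d,P=cloud(tag); h=cv2.cvtColor(p,cv2.COLOR_RGB2HSV)
    m=(h[...,0]>=hue[0])&(h[...,0]<=hue[1])&(h[...,1]>110)&(h[...,2]>25)&(d>0)&(P[...,2]>5)
    n,l,s,c=cv2.connectedComponentsWithStats(m.astype(np.uint8))
    for i in range(1,n):
        if s[i,4]<60 or P[l==i][:,1].mean()<-400: continue
        q=P[l==i]; w,V=np.linalg.eigh(np.cov(q.T)); print(tag,c[i].round(),len(q),'mean',q.mean(0).round(1),'axis',V[:,2].round(2),'min',q.min(0).round(),'max',q.max(0).round())
E
python3 -c "
from h import *
held('s1')
print(env.state()['moment'],env.state()['ft_force'])"
```

```text
s1 [311. 131.] 660 mean [444.1 218.7 191.1] axis [0.   0.98 0.17] min [406. 152. 156.] max [477. 282. 251.]
[-0.02817384 -0.09313522 -0.00114034] [-0.09403744  0.09044541 -2.0361562 ]
```

View pics/s1.png

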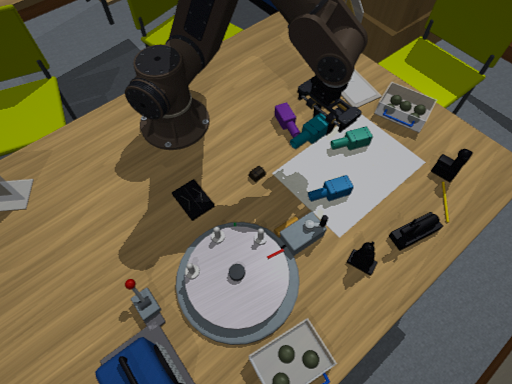

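The scene view shows the held turquoise flask at (311,131), tilted slightly neck-down by about 10°. It may pivot in the pads under its own weight. I lower it for safety and check whether the grip force follows the commanded opening.

Emit:
carry_out:
  series:
    - [0,0,0,0,0.5]
    - [0,0,0,0,0.52]
    - [0,0,0,0,0.525]
    - [0,0,0,0,0.525]
    - [0,0,0,0,0.525]
    - [0,0,0,0,0.525]

```text
t: 5.65
eef_pos: [438.2, 272.0, 346.7]
tcp_rot: [3.142, 0.0, 1.57]
ft_force: [0.1, -0.1, -2.0]
opening: 0.525
grip_force: 8.9
```

```bash
python3 -c "
from h import *
held('s2')
"
```

```text
s2 [312. 130.] 659 mean [444.6 218.9 192.6] axis [0.01 0.98 0.18] min [410. 153. 159.] max [473. 281. 250.]
```

The grip force follows the command, so I lower the flask near the table and slacken slowly to let it swing down.

Emit:
carry_out:
  series:
    - [0,0,0.035,0,0.525]
    - [0,0,0.035,0,0.525]
    - [0,0,0.035,0,0.526]
    - [0,0,0.035,0,0.526]
    - [0,0,0.035,0,0.5265]
    - [0,0,0.035,0,0.5265]
    - [0,0,0.035,0,0.5265]

```text
t: 6.58
eef_pos: [438.2, 272.0, 311.9]
tcp_rot: [3.141, -0.0, 1.57]
ft_force: [0.2, -0.2, -0.8]
opening: 0.527
grip_force: 0.0
```

```bash
python3 -c "
from h import *
held('s3')
"
```

```text
s3 [310. 158.] 552 mean [446.8 239.   43.3] axis [0.01 0.99 0.15] min [417. 169.   7.] max [469. 302.  56.]
```

The flask dropped straight down from the loose grip and is lying flat again, about 16 mm further left. A full-pad grip does not pivot. I'll re-measure, then grip only the top base corner with the fingertips so that gravity can swing the neck down.

```bash
python3 -c "
from h import *
flask('s0',91,97);flask('s3',91,97);flask('s3',75,112)
shot('top','t3');flask('t3',75,112)
"
```

```text
px [306. 160.] n 537 rect 440.7 220.3 49.7 133.5 0.9 mean [443.2 222.7  43.3] z99 54.4
px [310. 157.] n 539 rect 444.0 235.6 51.1 133.7 1.7 mean [446.5 238.6  43.6] z99 55.0
px [353. 139.] n 544 rect 481.4 355.1 81.6 223.2 0.2 mean [486.1 402.6  44.6] z99 55.3
px [310. 157.] n 544 rect 444.0 235.6 51.1 133.7 1.7 mean [446.6 238.9  43.7] z99 55.0
px [333. 189.] n 661 rect 568.0 203.5 133.7 51.0 69.1 mean [574.9 207.5  42.8] z99 54.5
px [135. 366.] n 2054 rect 629.4 -509.8 128.5 162.3 87.4 mean [ 637.8 -490.   160. ] z99 165.0
px [449. 116.] n 2973 rect 662.9 -508.4 121.0 146.2 88.0 mean [ 649.9 -501.3  147.3] z99 167.4
px [182. 155.] n 706 rect 564.2 199.9 134.5 46.9 69.1 mean [565.3 206.9  45.1] z99 55.1
px [176. 200.] n 498 rect 428.4 216.8 102.7 61.7 80.2 mean [437.1 217.7  58.4] z99 392.2
```

Emit:
carry_out:
  series:
    - [0.027,0.003,0,0,0.8]
    - [0.027,0.003,0,0,0.8]
    - [0.027,0.003,0.05,0,0.8]
    - [0.027,0.003,0.086,0,0.8]
    - [0.027,0.003,0.086,0,0.8]
    - [0.027,0.003,0.086,0,0.524]
    - [0.027,0.003,0.086,0,0.524]
    - [0.027,0.003,0.086,0,0.524]
    - [0.027,0.003,0.086,0,0.524]
    - [0.027,0.003,0.086,0,0.524]
    - [0.027,0.003,0.086,0,0.524]

```text
t: 8.05
eef_pos: [441.2, 299.0, 226.0]
tcp_rot: [3.141, -0.0, 1.57]
ft_force: [-1.6, -0.2, 6.2]
opening: 0.527
grip_force: 8.0
```

Emit:
carry_out:
  series:
    - [0,0,-0.03,0,0.524]
    - [0,0,-0.06,0,0.524]
    - [0,0,-0.09,0,0.524]
    - [0,0,-0.09,0,0.524]
    - [0,0,-0.09,0,0.524]
    - [0,0,-0.09,0,0.524]

```text
t: 8.8
eef_pos: [441.1, 298.9, 314.6]
tcp_rot: [-3.14, 0.001, 1.57]
ft_force: [-0.8, -0.0, -1.6]
opening: 0.524
grip_force: 7.7
```

```bash
python3 -c "
from h import *
held('s4')
"
```

```text
s4 [315. 143.] 628 mean [447.6 246.2 116. ] axis [0.02 0.91 0.41] min [416. 177.  62.] max [469. 304. 142.]
```

It does pivot: tilt is now about 20°. I slacken the grip a little more.

Emit:
carry_out:
  series:
    - [0,0,-0.02,0,0.524]
    - [0,0,-0.02,0,0.5245]
    - [0,0,-0.02,0,0.5245]
    - [0,0,-0.02,0,0.525]
    - [0,0,-0.02,0,0.525]
    - [0,0,-0.02,0,0.525]

```text
t: 9.6
eef_pos: [441.2, 299.0, 335.5]
tcp_rot: [-3.141, 0.0, 1.57]
ft_force: [0.1, 0.1, -1.4]
opening: 0.53
grip_force: 3.4
```

```bash
python3 -c "
from h import *
held('s5')
"
```

```text
s5 [322. 138.] 581 mean [446.8 276.6 114.6] axis [-0.03  0.48  0.88] min [417. 236.  40.] max [473. 331. 188.]
```

The flask now hangs neck-down, about 25° off vertical. I press its mouth on the table and move the grip over it until it stands vertical.

Emit:
carry_out:
  series:
    - [0,0,0,0,0.522]
    - [0,0,0.012,0,0.522]
    - [0,0,0.02,0,0.522]
    - [0,0,0.024,0,0.522]
    - [-0.01,0,0.023,0,0.522]
    - [-0.02,0,0.022,0,0.522]
    - [-0.03,0,0.023,0,0.522]
    - [-0.04,0,0.024,0,0.522]
    - [-0.05,0,0.026,0,0.522]
    - [-0.053,0,0.027,0,0.522]
    - [-0.053,0,0.027,0,0.522]

```text
t: 11.02
eef_pos: [442.0, 246.0, 311.0]
tcp_rot: [3.136, -0.002, 1.57]
ft_force: [-1.8, -1.0, 27.7]
opening: 0.524
grip_force: 23.3
```

```bash
python3 -c "
from h import *
held('s6')
i=cv2.imread('pics/s6.png')[40:240,220:440];cv2.imwrite('pics/c6.png',cv2.resize(i,None,fx=2.7,fy=2.7,interpolation=2))
"
```

```text
s6 [314. 147.] 434 mean [447.4 243.3  96.3] axis [-0.03  0.1   0.99] min [418. 215.   6.] max [483. 277. 207.]
```

View pics/c6.png

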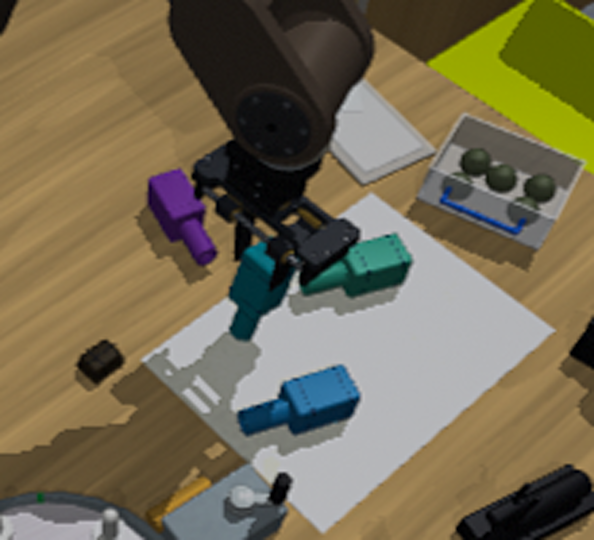

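The crop shows the turquoise flask standing upright on its mouth, with base at crop (262,255) and mouth at (242,330). I let go gently, centre the jaws on it and take a full-pad grip.

Emit:
carry_out:
  series:
    - [0,0,-0.001,0,0.522]
    - [0,0,-0.001,0,0.525]
    - [0,0,-0.001,0,0.54]
    - [0,0,-0.001,0,0.6]
    - [0,0,-0.001,0,0.75]
    - [0,0,-0.001,0,0.75]

```text
t: 11.82
eef_pos: [441.2, 246.0, 309.5]
tcp_rot: [-3.141, 0.0, 1.57]
ft_force: [-0.4, -1.0, 0.3]
opening: 0.728
grip_force: 0.0
```

```bash
python3 -c "
from h import *
held('s7'); p,d,P=cloud('s7'); h=cv2.cvtColor(p,cv2.COLOR_RGB2HSV)
m=(h[...,0]>=88)&(h[...,0]<=99)&(h[...,1]>100)&(d>0)&(P[...,1]<330)&(P[...,1]>150)
for a,b in((5,45),(60,80),(80,100),(100,125),(126,150)):
    q=P[m&(P[...,2]>a)&(P[...,2]<b)]; print(a,len(q),q.mean(0).round(1) if len(q) else '',q.min(0).round() if len(q) else '',q.max(0).round()if len(q) else '')
"
```

```text
s7 [318. 149.] 268 mean [446.2 271.   61.5] axis [0.11 0.36 0.93] min [420. 215.  18.] max [491. 310. 204.]
5 89 [471.5 253.3  33.1] [429. 225.  18.] [851. 299.  45.]
60 69 [451.1 280.   72.7] [420. 253.  60.] [822. 307.  79.]
80 54 [446.4 287.7  86.9] [420. 228.  80.] [814. 300.  95.]
100 13 [468.  299.1 118.8] [421. 239. 107.] [821. 330. 125.]
126 13 [477.5 249.2 138. ] [405. 237. 127.] [486. 260. 149.]
```

Emit:
carry_out:
  series:
    - [0,0,-0.04,0,0.75]
    - [0,0,-0.09,0,0.75]
    - [0,0,-0.09,0,0.75]
    - [0,0,-0.09,0,0.75]

```text
t: 12.38
eef_pos: [440.9, 245.9, 399.2]
tcp_rot: [-3.141, 0.0, 1.57]
ft_force: [0.5, -0.7, -0.2]
opening: 0.75
grip_force: 0.0
```

```bash
python3 -c "
from h import *
shot('scene','s8');shot('top','t8')
flask('s8',91,97);flask('s8',75,112)
a=cv2.imread('pics/s8.png')[60:260,220:460];b=cv2.imread('pics/t8.png')[110:310,30:230]
cv2.imwrite('pics/c8.png',cv2.resize(np.hstack([a,b]),None,fx=1.8,fy=1.8,interpolation=2))
"
```

```text
px [318. 138.] n 484 rect 427.6 307.4 94.1 155.4 8.3 mean [408.  314.8  44.9] z99 54.8
px [318. 138.] n 487 rect 427.6 307.4 94.1 155.4 8.3 mean [408.  314.8  44.8] z99 54.8
px [354. 139.] n 545 rect 477.5 403.0 133.5 51.3 66.2 mean [485.3 406.1  42.1] z99 54.6
px [333. 189.] n 662 rect 568.5 203.6 133.8 50.2 69.3 mean [574.9 207.7  42.9] z99 54.5
px [135. 366.] n 2049 rect 629.7 -509.3 127.9 163.0 87.8 mean [ 637.9 -490.   160. ] z99 165.1
```

View pics/c8.png

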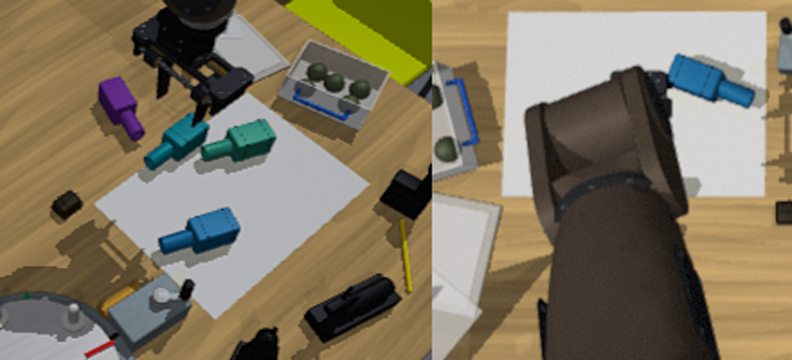

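The turquoise flask tipped back down beside the sea-green one, at left crop (176,140), undamaged. The release was too early. I take the free-standing blue flask next, at left crop (200,230), with the same corner grip.

Emit:
carry_out:
  series:
    - [0.017,0.149,0,21,0.85]
    - [0.017,0.149,0,21,0.85]
    - [0.017,0.149,0,21,0.85]
    - [0.017,0.149,0.06,21,0.85]
    - [0.017,0.149,0.12,21,0.85]
    - [0.017,0.149,0.16,21,0.85]
    - [0.017,0.149,0.173,21,0.85]
    - [0.017,0.149,0.173,21,0.85]
    - [0.017,0.149,0.173,21,0.524]
    - [0.017,0.149,0.173,21,0.524]
    - [0.017,0.149,0.173,21,0.524]
    - [0.017,0.149,0.173,21,0.524]
    - [0.017,0.149,0.173,21,0.524]
    - [0.017,0.149,0.173,21,0.524]
    - [0.017,0.149,0.173,21,0.524]

```text
t: 14.35
eef_pos: [590.1, 262.9, 226.8]
tcp_rot: [-3.141, 0.0, 1.204]
ft_force: [-2.3, 1.4, 3.6]
opening: 0.524
grip_force: 7.7
```

Emit:
carry_out:
  series:
    - [0,0,-0.03,0,0.524]
    - [0,0,-0.07,0,0.524]
    - [0,0,-0.11,0,0.524]
    - [0,0,-0.11,0,0.5245]
    - [0,0,-0.11,0,0.525]
    - [0,0,-0.11,0,0.525]
    - [0,0,-0.11,0,0.525]
    - [0,0,-0.11,0,0.525]

```text
t: 15.35
eef_pos: [590.2, 262.9, 336.1]
tcp_rot: [-3.141, 0.001, 1.204]
ft_force: [-0.1, 0.5, -1.7]
opening: 0.528
grip_force: 3.4
```

```bash
python3 -c "
from h import *
held('s9',(99,107))
"
```

```text
s9 [348. 173.] 637 mean [588.3 240.6 114. ] axis [-0.15 -0.43 -0.89] min [556. 203.  38.] max [625. 284. 233.]
```

Emit:
carry_out:
  series:
    - [0,0,0,0,0.522]
    - [0,0,0.012,0,0.522]
    - [0,0,0.02,0,0.522]
    - [0,0,0.024,0,0.522]
    - [-0.01,0,0.023,0,0.522]
    - [-0.02,0,0.022,0,0.522]
    - [-0.03,0,0.023,0,0.522]
    - [-0.04,0,0.024,0,0.522]
    - [-0.05,0,0.025,0,0.522]
    - [-0.055,0,0.025,0,0.522]
    - [-0.06,0,0.025,0,0.522]
    - [-0.065,0,0.026,0,0.522]
    - [-0.07,0,0.026,0,0.522]
    - [-0.07,0,0.026,0,0.522]

```text
t: 17.15
eef_pos: [565.2, 197.4, 311.3]
tcp_rot: [3.14, -0.001, 1.203]
ft_force: [-0.8, -0.3, 7.9]
opening: 0.522
grip_force: 18.1
```

```bash
cat >> h.py <<'E'
def tilt(tag,hue,ax,zr=(60,400)):
    "RANSAC planes on flask body; ax=unit horizontal vector toward base when lying. prints normals in (ax, perp, z)"
    shot('scene',tag); p,d,P=cloud(tag); h=cv2.cvtColor(p,cv2.COLOR_RGB2HSV)
    m=((h[...,0]>=hue[0])&(h[...,0]<=hue[1])&(h[...,1]>100)&(d>0)).astype(np.uint8)
    n,l,s,c=cv2.connectedComponentsWithStats(m); e=env.state()['eef_pos']
    q=P[(m>0)&(np.hypot(P[...,0]-e[0],P[...,1]-e[1])<150)&(P[...,2]>3)&(P[...,2]<e[2]-100)]
    print('n',len(q),'z',q[:,2].min().round(),np.percentile(q[:,2],99).round())
    A=np.array([[ax[0],ax[1],0],[-ax[1],ax[0],0],[0,0,1]]); g=np.random.default_rng(0); r=(q-e)@A.T
    for k in range(3):
        if len(r)<50: break
        best=None
        for _ in range(800):
            a,b,c=r[g.choice(len(r),3,0)]; v=np.cross(b-a,c-a); L=np.linalg.norm(v)
            if L<100: continue
            i=abs((r-a)@v/L)<2.0
            if best is None or i.sum()>best.sum(): best=i
        w=r[best]; u=np.linalg.svd(w-w.mean(0))[2][2]; print(' plane n',best.sum(),u.round(3),'mean',w.mean(0).round(1),'min',w.min(0).round(),'max',w.max(0).round()); r=r[~best]
E
python3 -c "
from h import *
tilt('s10',(99,107),(.358,.934))
"
```

```text
n 320 z 5.0 208.0
 plane n 168 [-0.999  0.003  0.049] mean [  -2.8   -0.6 -207.8] min [  -6.  -25. -248.] max [   1.   25. -173.]
 plane n 65 [-0.021 -0.999 -0.05 ] mean [  11.6  -25.  -224.6] min [  -9.  -30. -251.] max [  37.  -23. -143.]
 plane n 34 [-0.689 -0.723  0.055] mean [   6.5   -7.4 -281.1] min [ -30.  -16. -306.] max [  15.   41. -101.]
```

The plane fit puts the blue flask within 3° of upright, standing on its mouth, with its axis about 22 mm along tool x from the tool. I locate the peg tips with both cameras.

```bash
python3 -c "
from h import *
shot('top','t10')
for t in('t10','s10'):
    p,d,P=cloud(t)
    m=(P[...,2]>80)&(P[...,2]<115)&(P[...,0]>420)&(P[...,0]<700)&(P[...,1]<110)&(P[...,1]>-340)&(d>0)
    n,l,s,c=cv2.connectedComponentsWithStats(m.astype(np.uint8))
    for i in range(1,n):
        if s[i,4]>5: q=P[l==i];w=q[q[:,2]>q[:,2].max()-8];print(t,c[i].round(),len(w),w.mean(0).round(1),q[:,2].max().round())
"
```

```text
t10 [227. 123.] 29 [643.8  79.6 111.7] 115.0
t10 [284. 156.] 18 [555.9 -76.5 105.5] 111.0
t10 [359. 172.] 19 [ 510.9 -278.8  105.3] 111.0
t10 [317. 185.] 22 [ 475.  -164.2  104.8] 110.0
s10 [324. 221.] 22 [646.1  82.3 112.6] 115.0
s10 [217. 231.] 28 [ 477.2 -159.2  103.9] 108.0
s10 [261. 232.] 22 [558.  -71.4 105.2] 110.0
s10 [190. 267.] 32 [ 513.5 -273.3  103.9] 107.0
```

Emit:
carry_out:
  series:
    - [0,0,0,0,0.45]
    - [0,0,0,0,0.45]
    - [0,0,-0.05,0,0.45]
    - [0,0,-0.1,0,0.45]
    - [0,0,-0.14,0,0.45]
    - [0,0,-0.14,0,0.45]
    - [0,0,-0.14,0,0.45]

```text
t: 18.12
eef_pos: [564.9, 197.6, 449.3]
tcp_rot: [-3.14, 0.001, 1.204]
ft_force: [0.8, 0.5, -1.6]
opening: 0.525
grip_force: 30.0
```

```bash
python3 -c "
from h import *
tilt('s11',(99,107),(.358,.934))
"
```

```text
n 517 z 91.0 345.0
 plane n 243 [-0.999  0.002  0.053] mean [  -3.4   -0.8 -209. ] min [  -7.  -30. -248.] max [   0.   25. -172.]
 plane n 127 [-0.008 -1.    -0.021] mean [  15.   -24.3 -221. ] min [ -31.  -27. -248.] max [  39.  -22. -106.]
 plane n 61 [ 0.977  0.212 -0.016] mean [   3.5   -1.2 -257.6] min [   0.  -30. -305.] max [  10.   17. -170.]
```

Emit:
carry_out:
  series:
    - [-0.04,0.013,0,0,0.45]
    - [-0.09,0.03,0,0,0.45]
    - [-0.14,0.047,0,0,0.45]
    - [-0.19,0.063,0,0,0.45]
    - [-0.24,0.08,0,0,0.45]
    - [-0.265,0.088,0,0,0.45]
    - [-0.2705,0.0898,0,0,0.45]
    - [-0.2705,0.0898,0,0,0.45]
    - [-0.2705,0.0898,0,0,0.45]

```text
t: 19.3
eef_pos: [551.9, -86.2, 450.3]
tcp_rot: [-3.141, -0.0, 1.205]
ft_force: [-0.1, -0.5, -2.5]
opening: 0.525
grip_force: 30.0
```

```bash
cat >> h.py <<'E'
def neck(tag,hue,ax,peg):
    "mouth rim centre estimate in each camera's own frame, relative to peg seen by the same camera (peg: name->xy)"
    for cam in ('scene','top'):
        t=tag+cam[0]; shot(cam,t); p,d,P=cloud(t); h=cv2.cvtColor(p,cv2.COLOR_RGB2HSV); e=env.state()['eef_pos']
        m=(h[...,0]>=hue[0])&(h[...,0]<=hue[1])&(h[...,1]>90)&(d>0)&(np.hypot(P[...,0]-e[0],P[...,1]-e[1])<90)&(P[...,2]>60)
        for lo,hi in((-320,-285),(-285,-258),(-252,-215),(-215,-170)):
            q=P[m&(P[...,2]-e[2]>lo)&(P[...,2]-e[2]<hi)]
            if len(q)<15: continue
            r=q[:,:2]-np.array(peg[cam]); a=r@np.array(ax); b=r@np.array([-ax[1],ax[0]])
            print(cam,lo,len(q),'ax',np.percentile(a,[2,98]).round(1),'perp',np.percentile(b,[2,98]).round(1),'xy',np.percentile(q[:,0],[2,98]).round(1),np.percentile(q[:,1],[2,98]).round(1))
E
python3 -c "
from h import *
neck('n0',(99,107),(.358,.934),dict(scene=(558,-71.4),top=(555.9,-76.5)))
i=cv2.imread('pics/n0s.png')[150:310,160:340];j=cv2.imread('pics/n0t.png')[100:260,210:400]
cv2.imwrite('pics/c11.png',cv2.resize(np.hstack([i,j]),None,fx=2.1,fy=2.1,interpolation=2))
"
```

```text
scene -320 33 ax [-14.9   6.6] perp [-14.8   0.4] xy [552.6 572.8] [-86.2 -69.6]
scene -252 29 ax [-21.3  20.2] perp [-24.4  15.3] xy [536.1 587.5] [-97.7 -61.1]
```

View pics/c11.png

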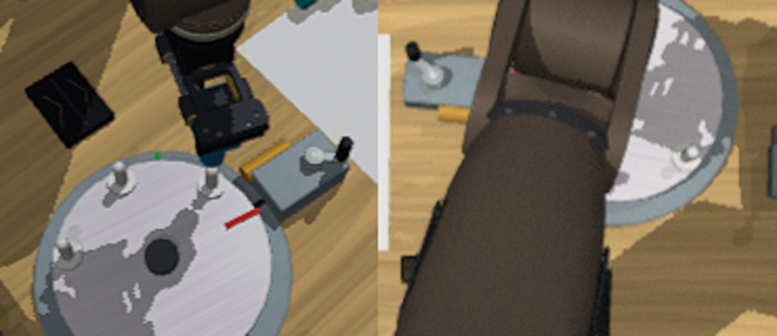

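The left half shows the blue flask held above peg 0, which is at crop (210,180). The neck outline is centred on it to about 1 mm. I lower it onto the peg tip.

Emit:
carry_out:
  series:
    - [0,0,0.02,0,0.45]
    - [0,0,0.032,0,0.45]
    - [0,0,0.037,0,0.45]
    - [0,0,0.042,0,0.45]
    - [0,0,0.046,0,0.45]
    - [0,0,0.046,0,0.45]

```text
t: 20.15
eef_pos: [551.8, -87.2, 404.6]
tcp_rot: [-3.141, 0.0, 1.204]
ft_force: [-0.3, 0.3, -1.9]
opening: 0.524
grip_force: 30.0
```

```bash
python3 -c "
from h import *
tilt('s12',(99,107),(.358,.934)); print(env.state()['ft_force'])
"
```

```text
n 75 z 21.0 301.0
 plane n 34 [ 0.417  0.877 -0.238] mean [  12.8   -3.4 -261.8] min [   4.  -15. -305.] max [  24.   24. -173.]
[ 0.34672474  0.45084787 -1.21640405]
```

Emit:
carry_out:
  series:
    - [0,0,0.006,0,0.45]
    - [0,0,0.012,0,0.45]
    - [0,0,0.018,0,0.45]
    - [0,0,0.024,0,0.45]
    - [0,0,0.03,0,0.45]
    - [0,0,0.03,0,0.45]

```text
t: 20.95
eef_pos: [551.8, -87.2, 374.2]
tcp_rot: [-3.141, 0.0, 1.204]
ft_force: [-0.6, -0.1, -0.8]
opening: 0.523
grip_force: 30.0
```

Emit:
carry_out:
  series:
    - [0,0,0.004,0,0.45]
    - [0,0,0.007,0,0.45]
    - [0,0,0.007,0,0.524]
    - [0,0,0.007,0,0.54]
    - [0,0,0.007,0,0.6]
    - [0,0,0.007,0,0.7]
    - [0,0,0.007,0,0.7]
    - [0,0,-0.06,0,0.7]
    - [0,0,-0.1,0,0.7]
    - [0,0,-0.1,0,0.7]

```text
t: 22.2
eef_pos: [551.7, -87.1, 478.0]
tcp_rot: [3.135, -0.001, 1.204]
ft_force: [-0.3, -0.2, -1.4]
opening: 0.697
grip_force: 0.0
```

```bash
python3 -c "
from h import *
shot('scene','s13'); p,d,P=cloud('s13');h=cv2.cvtColor(p,cv2.COLOR_RGB2HSV)
m=(h[...,0]>=99)&(h[...,0]<=107)&(h[...,1]>90)&(d>0)&(P[...,1]>-160)&(P[...,1]<20)
q=P[m];print(len(q),np.percentile(q,[1,50,99],axis=0).round(1)); w=q[q[:,2]>np.percentile(q[:,2],99)-8];print(len(w),w.mean(0),w.min(0),w.max(0))
flask('s13',80,97)
i=cv2.imread('pics/s13.png')[90:310,160:460];cv2.imwrite('pics/c13.png',cv2.resize(i,None,fx=2.5,fy=2.5,interpolation=2))
"
```

```text
564 [[ 173.5 -144.    15.4]
 [ 571.7  -87.4  181.9]
 [ 635.2  -56.   470.9]]
7 [ 484.32446229 -100.58063876  561.62896638] [ 341.27823953 -143.42111514  470.57697792] [577.94005106 -36.61770937 658.46521746]
px [319. 138.] n 514 rect 404.8 315.4 51.5 133.4 2.8 mean [407.3 318.6  43. ] z99 54.6
px [354. 139.] n 552 rect 477.2 402.8 132.5 50.9 68.1 mean [485.6 406.2  42. ] z99 54.7
```

View pics/c13.png

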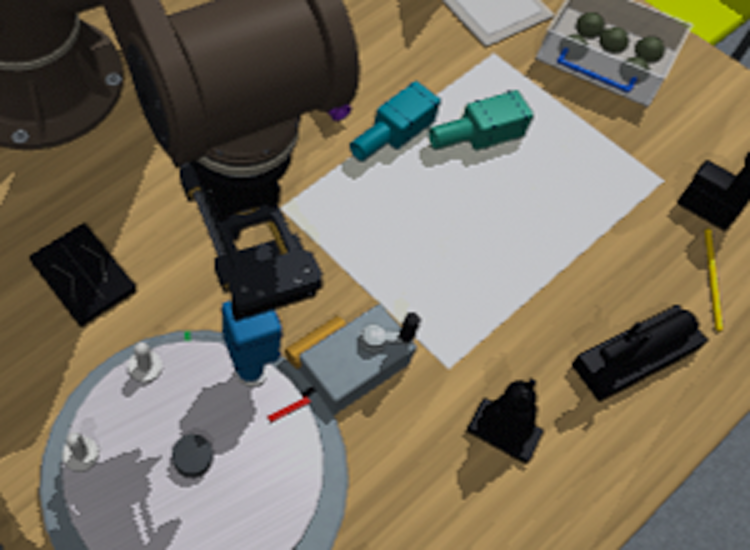

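Blue stands fully down on peg 0, at crop (250,340). Sea-green is next, at crop (500,120).

Emit:
carry_out:
  series:
    - [0.25,-0.124,0,1,0.85]
    - [0.25,-0.124,0,1,0.85]
    - [0.25,-0.124,0,1,0.85]
    - [0.25,-0.124,0,1,0.85]
    - [0.4936,-0.2453,0,1,0.85]
    - [0.4936,-0.2453,0,1,0.85]
    - [0.4936,-0.2453,0,1,0.85]
    - [0.4936,-0.2453,0,1,0.85]
    - [0.4936,-0.2453,0,1,0.85]
    - [0.4936,-0.2453,0.02,1,0.85]
    - [0.4936,-0.2453,0.08,1,0.85]
    - [0.4936,-0.2453,0.14,1,0.85]
    - [0.4936,-0.2453,0.2,1,0.85]
    - [0.4936,-0.2453,0.24,1,0.85]
    - [0.4936,-0.2453,0.252,1,0.85]
    - [0.4936,-0.2453,0.252,1,0.85]
    - [0.4936,-0.2453,0.252,1,0.524]
    - [0.4936,-0.2453,0.252,1,0.524]
    - [0.4936,-0.2453,0.252,1,0.524]
    - [0.4936,-0.2453,0.252,1,0.524]

```text
t: 24.75
eef_pos: [500.0, 461.6, 223.2]
tcp_rot: [3.141, -0.001, 1.186]
ft_force: [-0.5, 0.8, 0.4]
opening: 0.537
grip_force: 0.3
```

Emit:
carry_out:
  series:
    - [0,0,0,0,0.524]
    - [0,0,0,0,0.524]
    - [0,0,-0.03,0,0.524]
    - [0,0,-0.07,0,0.524]
    - [0,0,-0.11,0,0.524]
    - [0,0,-0.11,0,0.5245]
    - [0,0,-0.11,0,0.525]
    - [0,0,-0.11,0,0.525]
    - [0,0,-0.11,0,0.525]
    - [0,0,-0.11,0,0.525]

```text
t: 26.0
eef_pos: [500.0, 461.6, 332.1]
tcp_rot: [-3.141, 0.001, 1.186]
ft_force: [-0.7, -0.0, -1.5]
opening: 0.524
grip_force: 3.7
```

```bash
python3 -c "
from h import *
held('s14',(78,90))
flask('s14',91,97)
"
```

```text
s14 [369. 122.] 582 mean [498.9 438.7 112.3] axis [-0.17 -0.47 -0.87] min [467. 400.  40.] max [536. 500. 162.]
px [318. 138.] n 495 rect 403.2 315.0 132.5 49.8 89.7 mean [406.6 317.6  43.1] z99 54.6
```

Emit:
carry_out:
  series:
    - [0,0,0,0,0.522]
    - [0,0,0.012,0,0.522]
    - [0,0,0.02,0,0.522]
    - [0,0,0.024,0,0.522]
    - [-0.01,0,0.023,0,0.522]
    - [-0.02,0,0.022,0,0.522]
    - [-0.03,0,0.023,0,0.522]
    - [-0.04,0,0.024,0,0.522]
    - [-0.05,0,0.025,0,0.522]
    - [-0.055,0,0.025,0,0.522]
    - [-0.06,0,0.025,0,0.522]
    - [-0.065,0,0.026,0,0.522]
    - [-0.07,0,0.026,0,0.522]
    - [-0.076,0,0.026,0,0.522]
    - [-0.076,0,0.026,0,0.522]

```text
t: 27.92
eef_pos: [471.5, 390.9, 306.8]
tcp_rot: [3.141, 0.0, 1.186]
ft_force: [-0.6, -0.2, 3.0]
opening: 0.525
grip_force: 19.4
```

```bash
python3 -c "
from h import *
tilt('s15',(78,90),(.375,.927))
"
```

```text
n 375 z 6.0 202.0
 plane n 157 [-1.     0.007  0.026] mean [  -2.5   -2.2 -204.4] min [  -5.  -35. -246.] max [   1.   25. -148.]
 plane n 94 [ 0.016 -0.999 -0.03 ] mean [  17.8  -24.9 -216.7] min [  -8.  -28. -245.] max [  40.  -23. -145.]
 plane n 47 [ 0.988  0.155 -0.002] mean [   5.3   -1.4 -246.5] min [   1.  -28. -301.] max [  11.   26. -166.]
```

Emit:
carry_out:
  series:
    - [0,0,0,0,0.45]
    - [0,0,0,0,0.45]
    - [0,0,-0.05,0,0.45]
    - [0,0,-0.1,0,0.45]
    - [0,0,-0.145,0,0.45]
    - [-0.04,0.016,-0.145,0,0.45]
    - [-0.09,0.036,-0.145,0,0.45]
    - [-0.14,0.056,-0.145,0,0.45]
    - [-0.19,0.076,-0.145,0,0.45]
    - [-0.24,0.096,-0.145,0,0.45]
    - [-0.29,0.116,-0.145,0,0.45]
    - [-0.34,0.136,-0.145,0,0.45]
    - [-0.39,0.156,-0.145,0,0.45]
    - [-0.44,0.176,-0.145,0,0.45]
    - [-0.49,0.196,-0.145,0,0.45]
    - [-0.52,0.208,-0.145,0,0.45]
    - [-0.528,0.2114,-0.145,0,0.45]
    - [-0.528,0.2114,-0.145,0,0.45]
    - [-0.528,0.2114,-0.145,0,0.45]

```text
t: 30.35
eef_pos: [469.5, -176.5, 451.7]
tcp_rot: [-3.141, -0.0, 1.187]
ft_force: [0.1, -0.1, -1.1]
opening: 0.524
grip_force: 30.0
```

```bash
python3 -c "
from h import *
neck('n1',(78,90),(.375,.927),dict(scene=(477.2,-159.2),top=(475,-164.2)))
tilt('s16',(78,90),(.375,.927))
"
```

```text
scene -320 25 ax [-15.1   9. ] perp [-14.7  -2.3] xy [473.6 492.2] [-174.1 -155.5]
scene -285 28 ax [-11.6   9.9] perp [-15.4  -8.7] xy [480.9 493. ] [-173.2 -154.6]
scene -252 78 ax [-20.2  22.1] perp [-25.1 -22. ] xy [490.2 507.6] [-186.3 -147.3]
n 152 z 152.0 348.0
 plane n 97 [ 0.    -0.984 -0.178] mean [  19.3  -21.3 -248.6] min [  -3.  -26. -300.] max [  43.  -12. -221.]
 plane n 42 [0.021 0.925 0.38 ] mean [  16.4  -46.3 -193.5] min [  -4.  -82. -294.] max [  33.   -3. -101.]
```

Emit:
carry_out:
  series:
    - [0,0,0.02,0,0.45]
    - [0,0,0.035,0,0.45]
    - [0,0,0.041,0,0.45]
    - [0,0,0.047,0,0.45]
    - [0,0,0.053,0,0.45]
    - [0,0,0.053,0,0.45]

```text
t: 31.25
eef_pos: [469.4, -177.6, 398.5]
tcp_rot: [-3.141, 0.0, 1.186]
ft_force: [-0.7, -0.7, -1.1]
opening: 0.52
grip_force: 30.0
```

Emit:
carry_out:
  series:
    - [0,0,0.007,0,0.45]
    - [0,0,0.014,0,0.45]
    - [0,0,0.021,0,0.45]
    - [0,0,0.028,0,0.45]
    - [0,0,0.032,0,0.45]
    - [0,0,0.032,0,0.45]
    - [0,0,0.032,0,0.522]
    - [0,0,0.032,0,0.54]
    - [0,0,0.032,0,0.6]
    - [0,0,0.032,0,0.7]
    - [0,0,0.032,0,0.7]

```text
t: 32.62
eef_pos: [469.4, -177.6, 366.8]
tcp_rot: [3.141, 0.0, 1.186]
ft_force: [-0.5, -0.1, -0.4]
opening: 0.694
grip_force: 0.0
```

Emit:
carry_out:
  series:
    - [0,0,-0.05,0,0.7]
    - [0,0,-0.11,0,0.7]
    - [0,0,-0.11,0,0.7]

```text
t: 33.0
eef_pos: [469.3, -177.5, 480.7]
tcp_rot: [3.134, 0.001, 1.186]
ft_force: [-1.1, -0.0, -0.1]
opening: 0.703
grip_force: 0.0
```

```bash
python3 -c "
from h import *
shot('scene','s17'); flask('s17',75,112); flask('s17',91,97)
i=cv2.imread('pics/s17.png')[90:330,160:460];cv2.imwrite('pics/c17.png',cv2.resize(i,None,fx=2.4,fy=2.4,interpolation=2))
"
```

```text
px [319. 138.] n 498 rect 404.0 315.6 50.1 133.4 1.6 mean [406.8 318.1  43.1] z99 54.8
px [214. 223.] n 517 rect 463.7 -157.6 47.6 193.2 68.3 mean [ 489.1 -168.5  173.6] z99 370.2
px [260. 223.] n 607 rect 557.3 -73.5 48.1 50.3 69.3 mean [563.6 -79.1 171.4] z99 194.2
px [134. 366.] n 2055 rect 630.2 -507.8 125.6 165.4 89.1 mean [ 637.6 -490.2  159.8] z99 165.2
px [319. 138.] n 495 rect 404.0 315.6 50.1 133.4 1.6 mean [406.7 318.2  43.1] z99 54.8
```

View pics/c17.png

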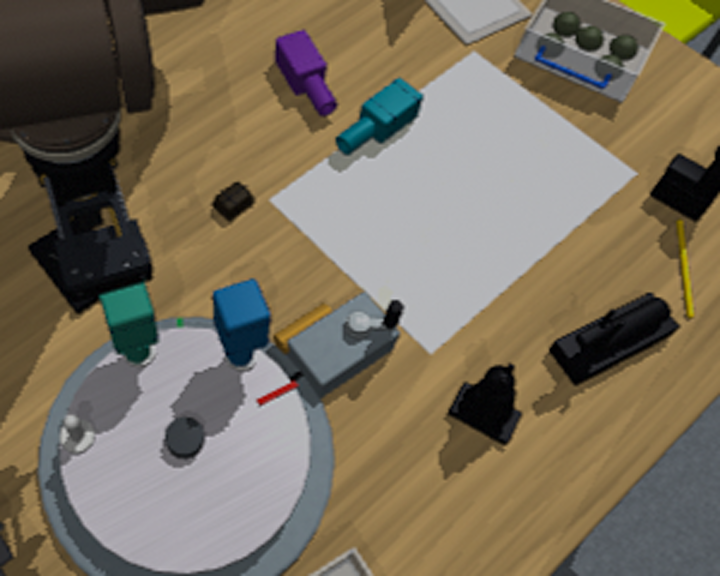

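Both placed flasks sit down on pegs 0 and 1, at crop (240,325) and (130,320). The turquoise flask is at crop (380,115), well clear of the purple one at (305,70), which is the wrong colour and not meant. I grip the turquoise one next.

Emit:
carry_out:
  series:
    - [0.245,-0.136,0,-23,0.85]
    - [0.245,-0.136,0,-23,0.85]
    - [0.245,-0.136,0,-23,0.85]
    - [0.245,-0.136,0,-23,0.85]
    - [0.49,-0.2728,0,-23,0.85]
    - [0.49,-0.2728,0,-23,0.85]
    - [0.49,-0.2728,0,-23,0.85]
    - [0.49,-0.2728,0,-23,0.85]
    - [0.49,-0.2728,0,-23,0.85]
    - [0.49,-0.2728,0,-23,0.85]
    - [0.49,-0.2728,0.06,-23,0.85]
    - [0.49,-0.2728,0.12,-23,0.85]
    - [0.49,-0.2728,0.18,-23,0.85]
    - [0.49,-0.2728,0.23,-23,0.85]
    - [0.49,-0.2728,0.253,-23,0.85]
    - [0.49,-0.2728,0.253,-23,0.85]
    - [0.49,-0.2728,0.253,-23,0.524]
    - [0.49,-0.2728,0.253,-23,0.524]
    - [0.49,-0.2728,0.253,-23,0.524]
    - [0.49,-0.2728,0.253,-23,0.524]

```text
t: 35.55
eef_pos: [400.3, 378.9, 224.2]
tcp_rot: [3.141, -0.0, 1.588]
ft_force: [-0.8, -0.7, 0.6]
opening: 0.533
grip_force: 0.4
```

Emit:
carry_out:
  series:
    - [0,0,0,0,0.524]
    - [0,0,0,0,0.524]
    - [0,0,-0.03,0,0.524]
    - [0,0,-0.07,0,0.524]
    - [0,0,-0.11,0,0.524]
    - [0,0,-0.11,0,0.5245]
    - [0,0,-0.11,0,0.525]
    - [0,0,-0.11,0,0.525]
    - [0,0,-0.11,0,0.525]
    - [0,0,-0.11,0,0.525]

```text
t: 36.8
eef_pos: [400.3, 379.0, 333.2]
tcp_rot: [-3.141, 0.001, 1.588]
ft_force: [0.0, -0.2, -1.7]
opening: 0.528
grip_force: 3.6
```

```bash
python3 -c "
from h import *
held('s18',(91,97))
"
```

```text
s18 [330. 118.] 552 mean [406.6 353.9 113.8] axis [-0.03  0.5   0.87] min [376. 314.  40.] max [432. 408. 160.]
```

Emit:
carry_out:
  series:
    - [0,0,0,0,0.522]
    - [0,0,0.012,0,0.522]
    - [0,0,0.02,0,0.522]
    - [0,0,0.024,0,0.522]
    - [-0.01,0,0.023,0,0.522]
    - [-0.02,0,0.022,0,0.522]
    - [-0.03,0,0.023,0,0.522]
    - [-0.04,0,0.024,0,0.522]
    - [-0.05,0,0.025,0,0.522]
    - [-0.055,0,0.025,0,0.522]
    - [-0.06,0,0.025,0,0.522]
    - [-0.065,0,0.026,0,0.522]
    - [-0.07,0,0.026,0,0.522]
    - [-0.076,0,0.026,0,0.522]
    - [-0.076,0,0.026,0,0.522]

```text
t: 38.72
eef_pos: [401.7, 302.7, 307.8]
tcp_rot: [3.141, 0.0, 1.587]
ft_force: [0.2, 0.1, 4.5]
opening: 0.521
grip_force: 19.2
```

```bash
python3 -c "
from h import *
tilt('s19',(91,97),(-.017,1))
"
```

```text
n 409 z 6.0 164.0
 plane n 181 [-0.998  0.014  0.059] mean [  -3.2   -2.9 -205.9] min [  -7.  -29. -244.] max [   1.   24. -168.]
 plane n 60 [0.892 0.452 0.002] mean [   4.2   -6.7 -242.7] min [ -10.  -28. -302.] max [  16.   24. -166.]
 plane n 50 [ 0.019 -1.    -0.009] mean [  14.9  -26.8 -207.9] min [ -31.  -29. -243.] max [  35.  -25. -104.]
```

Emit:
carry_out:
  series:
    - [0,0,0,0,0.45]
    - [0,0,0,0,0.45]
    - [0,0,-0.05,0,0.45]
    - [0,0,-0.1,0,0.45]
    - [0,0,-0.15,0,0.45]
    - [0,0,-0.2,0,0.45]
    - [-0.04,0.007,-0.217,0,0.45]
    - [-0.09,0.015,-0.217,0,0.45]
    - [-0.14,0.024,-0.217,0,0.45]
    - [-0.19,0.032,-0.217,0,0.45]
    - [-0.24,0.041,-0.217,0,0.45]
    - [-0.29,0.049,-0.217,0,0.45]
    - [-0.34,0.058,-0.217,0,0.45]
    - [-0.39,0.066,-0.217,0,0.45]
    - [-0.44,0.075,-0.217,0,0.45]
    - [-0.49,0.083,-0.217,0,0.45]
    - [-0.54,0.092,-0.217,0,0.45]
    - [-0.58,0.099,-0.217,0,0.45]
    - [-0.594,0.1006,-0.217,0,0.45]
    - [-0.594,0.1006,-0.217,0,0.45]

```text
t: 41.28
eef_pos: [512.3, -289.5, 524.0]
tcp_rot: [-3.14, -0.001, 1.587]
ft_force: [-0.1, 1.1, -1.0]
opening: 0.523
grip_force: 30.0
```

Emit:
carry_out:
  series:
    - [0,0,0.04,0,0.45]
    - [0,0,0.072,0,0.45]
    - [0,0,0.072,0,0.45]
    - [0,0,0.072,0,0.45]

```text
t: 41.78
eef_pos: [512.5, -288.6, 454.3]
tcp_rot: [3.14, 0.001, 1.589]
ft_force: [0.6, 0.8, -1.4]
opening: 0.526
grip_force: 30.0
```

```bash
python3 -c "
from h import *
neck('n2',(91,97),(-.017,1),dict(scene=(513.5,-273.3),top=(510.9,-278.8)))
flask('n2s',75,108,100)
"
```

```text
scene -320 21 ax [-13.  10.] perp [-16.5  -8.4] xy [522.1 530. ] [-286.1 -263.2]
scene -215 45 ax [-17.5  10.8] perp [15.8 25.7] xy [488.1 497.8] [-291.2 -262.8]
px [214. 222.] n 528 rect 477.7 -162.2 47.8 50.6 62.4 mean [ 485.9 -166.1  177.5] z99 194.1
px [260. 223.] n 585 rect 556.7 -73.4 47.9 50.5 68.5 mean [563.5 -79.2 176.2] z99 194.2
px [135. 367.] n 1750 rect 651.2 -504.7 115.5 116.5 88.0 mean [ 640.7 -490.3  161.4] z99 164.9
```

Emit:
carry_out:
  series:
    - [-0.0015,0,0.02,0,0.45]
    - [-0.0015,0,0.035,0,0.45]
    - [-0.0015,0,0.041,0,0.45]
    - [-0.0015,0,0.047,0,0.45]
    - [-0.0015,0,0.053,0,0.45]
    - [-0.0015,0,0.053,0,0.45]

```text
t: 42.62
eef_pos: [512.3, -290.8, 399.5]
tcp_rot: [-3.141, -0.0, 1.588]
ft_force: [-0.4, 0.4, -1.1]
opening: 0.527
grip_force: 30.0
```

Emit:
carry_out:
  series:
    - [0,0,0.007,0,0.45]
    - [0,0,0.014,0,0.45]
    - [0,0,0.021,0,0.45]
    - [0,0,0.028,0,0.45]
    - [0,0,0.032,0,0.45]
    - [0,0,0.032,0,0.45]
    - [0,0,0.032,0,0.522]
    - [0,0,0.032,0,0.54]
    - [0,0,0.032,0,0.6]
    - [0,0,0.032,0,0.7]
    - [0,0,0.032,0,0.7]
    - [0,0,-0.04,0,0.7]
    - [0,0,-0.1,0,0.7]
    - [0,0,-0.13,0,0.7]
    - [0,0,-0.13,0,0.7]

```text
t: 44.5
eef_pos: [512.0, -290.5, 532.7]
tcp_rot: [3.137, 0.003, 1.588]
ft_force: [0.5, -0.0, -0.2]
opening: 0.699
grip_force: 0.0
```

```bash
python3 -c "
from h import *
shot('scene','s20');shot('top','t20')
flask('s20',75,108,100)
i=cv2.imread('pics/s20.png')[180:380,120:360];j=cv2.imread('pics/t20.png')[80:230,200:400]
cv2.imwrite('pics/c20.png',cv2.resize(np.hstack([cv2.resize(i,None,fx=2,fy=2),cv2.resize(j,(266*2,400))]),(800,330)))
p,d,P=cloud('t20')
for t in('t20','s20'):
    p,d,P=cloud(t)
    m=(P[...,2]>85)&(P[...,2]<120)&(P[...,0]>570)&(P[...,0]<700)&(P[...,1]<130)&(P[...,1]>20)&(d>0)
    if m.sum(): q=P[m];w=q[q[:,2]>q[:,2].max()-8];print(t,w.mean(0).round(1))
    m=(P[...,2]>60)&(P[...,2]<78)&(P[...,0]>590)&(P[...,0]<660)&(P[...,1]<100)&(P[...,1]>30)&(d>0)
    q=P[m]; print('hub/arm',len(q),q.mean(0).round(1),q.min(0).round(1),q.max(0).round(1))
"
```

```text
px [214. 222.] n 540 rect 478.0 -162.4 47.7 49.6 62.4 mean [ 486.2 -166.4  177.3] z99 193.9
px [260. 223.] n 584 rect 556.8 -73.6 47.8 51.1 68.4 mean [563.5 -79.2 176.1] z99 194.2
px [185. 259.] n 625 rect 544.1 -279.7 52.0 108.7 84.1 mean [ 524.2 -278.4  184.6] z99 422.4
px [135. 367.] n 1727 rect 652.0 -504.5 116.1 120.4 87.7 mean [ 640.5 -490.   161.3] z99 165.0
t20 [643.4  78.4 113.4]
hub/arm 118 [621.2  58.1  67. ] [601.8  38.2  60.3] [641.8  81.9  77.6]
s20 [645.3  83.2 114.1]
hub/arm 130 [626.8  62.7  67.8] [605.6  45.6  60.1] [653.9  86.9  76.9]
```

View pics/c20.png

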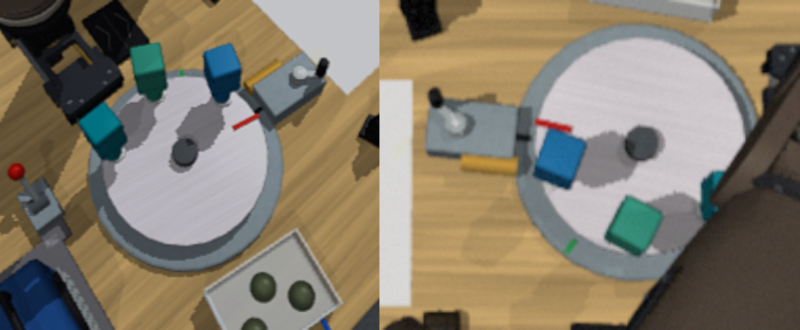

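All three flasks are down on their pegs: blue at left crop (222,70), sea-green at (148,68) and turquoise at (103,130). Next is the crank, whose handle is at about (644,81) and axis at about (618,56). I keep the wide gripper body along x, clear of the blue flask.

Emit:
carry_out:
  series:
    - [0.18,0.07,0,1,0.6]
    - [0.18,0.07,0,1,0.6]
    - [0.18,0.07,0,1,0.6]
    - [0.369,0.1387,0,1,0.6]
    - [0.369,0.1387,0,1,0.6]
    - [0.369,0.1387,0,1,0.6]
    - [0.369,0.1387,0,1,0.6]
    - [0.369,0.1387,0.05,1,0.6]
    - [0.369,0.1387,0.1,1,0.6]
    - [0.369,0.1387,0.15,1,0.6]
    - [0.369,0.1387,0.2,1,0.6]
    - [0.369,0.1387,0.24,1,0.6]
    - [0.369,0.1387,0.261,1,0.6]
    - [0.369,0.1387,0.261,1,0.6]
    - [0.369,0.1387,0.261,1,0.185]
    - [0.369,0.1387,0.261,1,0.185]
    - [0.369,0.1387,0.261,1,0.185]
    - [0.369,0.1387,0.261,1,0.185]
    - [0.369,0.1387,0.261,1,0.185]
    - [0.369,0.1387,0.261,1,0.185]

```text
t: 47.1
eef_pos: [644.5, 80.5, 268.8]
tcp_rot: [-3.141, 0.0, 1.57]
ft_force: [-1.7, -0.4, 2.3]
opening: 0.187
grip_force: 8.7
```

Emit:
carry_out:
  series:
    - [-0.0165,0.0087,0,0,0.185]
    - [-0.0351,0.0081,0,0,0.185]
    - [-0.0509,-0.0018,0,0,0.185]
    - [-0.0596,-0.0182,0,0,0.185]
    - [-0.0596,-0.0182,0,0,0.185]

```text
t: 47.72
eef_pos: [625.4, 19.9, 268.8]
tcp_rot: [-3.141, -0.0, 1.569]
ft_force: [-1.4, 3.9, -0.5]
opening: 0.187
grip_force: 12.1
```

```bash
python3 -c "
from h import *
print(env.state()['ft_force'])"
```

```text
[-1.40325766  3.93037285 -0.46392595]
```

Emit:
carry_out:
  series:
    - [0.0006,-0.0187,0,0,0.185]
    - [0.0105,-0.0345,0,0,0.185]
    - [0.0269,-0.0432,0,0,0.185]
    - [0.0456,-0.0426,0,0,0.185]
    - [0.0456,-0.0426,0,0,0.185]

```text
t: 48.35
eef_pos: [583.9, 67.5, 268.8]
tcp_rot: [-3.141, -0.0, 1.571]
ft_force: [-3.6, 2.8, 5.0]
opening: 0.19
grip_force: 12.0
```

```bash
python3 -c "
from h import *
print(env.state()['ft_force'])"
```

```text
[-3.58759734  2.8224212   5.0172349 ]
```

Emit:
carry_out:
  series:
    - [0.0182,0.0128,0,0,0.185]
    - [0.0255,0.0338,0,0,0.185]
    - [0.019,0.0551,0,0,0.185]
    - [0.0012,0.0685,0,0,0.185]
    - [-0.0211,0.0689,0,0,0.185]
    - [-0.0393,0.0561,0,0,0.185]
    - [-0.0465,0.0351,0,0,0.185]
    - [-0.04,0.0138,0,0,0.185]
    - [-0.0223,0.0004,0,0,0.185]
    - [0,0,0,0,0.185]
    - [0.0182,0.0128,0,0,0.185]
    - [0.0255,0.0338,0,0,0.185]
    - [0.019,0.0551,0,0,0.185]
    - [0.0012,0.0685,0,0,0.185]
    - [-0.0211,0.0689,0,0,0.185]
    - [-0.0393,0.0561,0,0,0.185]
    - [-0.0465,0.0351,0,0,0.185]
    - [-0.04,0.0138,0,0,0.185]
    - [-0.0223,0.0004,0,0,0.185]
    - [0,0,0,0,0.185]

```text
t: 50.85
eef_pos: [583.1, 66.2, 268.9]
tcp_rot: [-3.141, 0.001, 1.569]
ft_force: [13.1, -5.8, -8.9]
opening: 0.186
grip_force: 14.1
```

```bash
cat >> h.py <<'E'
def marks(tag):
    shot('scene',tag); p,d,P=cloud(tag); h=cv2.cvtColor(p,cv2.COLOR_RGB2HSV)
    R=np.hypot(P[...,0]-594.5,P[...,1]+185.8)
    for n,m in dict(red=((h[...,0]<8)|(h[...,0]>172))&(h[...,1]>140)&(R<138)&(R>60),green=(h[...,0]>45)&(h[...,0]<75)&(h[...,1]>100)&(R>135)&(R<170)).items():
        q=P[m&(d>0)&(P[...,2]<70)&(P[...,2]>10)]
        if len(q): print(tag,n,len(q),q.mean(0).round(1),'ang',np.degrees(np.arctan2(q[:,1].mean()+185.8,q[:,0].mean()-594.5)).round(2))
E
python3 -c "
from h import *
marks('s21')
q=None
p,d,P=cloud('s20');h=cv2.cvtColor(p,cv2.COLOR_RGB2HSV)
"
python3 - <<'E'
import sys;sys.path.insert(0,'.')
from h import *
p,d,P=cloud('s0');h=cv2.cvtColor(p,cv2.COLOR_RGB2HSV);R=np.hypot(P[...,0]-594.5,P[...,1]+185.8)
for m in [((h[...,0]<8)|(h[...,0]>172))&(h[...,1]>140)&(R<138)&(R>60)]:
    q=P[m&(d>0)&(P[...,2]<70)&(P[...,2]>10)];print('s0 red',q.mean(0),np.degrees(np.arctan2(q[:,1].mean()+185.8,q[:,0].mean()-594.5)))
# disc centre in scene frame: dark hub
m=(R<30)&(h[...,2]<80)&(P[...,2]>45)&(d>0);q=P[m];w=q[q[:,2]>np.median(q[:,2])];print('hub',w.mean(0),len(w),np.percentile(q,[2,98],axis=0).round(1))
E
```

```text
s21 red 34 [563.9 -72.6  53.5] ang 105.12
s0 red [616.96030621 -72.18498546  53.23024686] 78.81750601367528
hub [ 595.245637   -185.97368357   71.78274327] 109 [[ 575.2 -205.4   56.5]
 [ 614.1 -167.8   73.7]]
```

The pointer has moved 26.3° for 2.67 turns, as expected. I continue for 2 turns.

Emit:
carry_out:
  series:
    - [0.0182,0.0128,0,0,0.185]
    - [0.0255,0.0338,0,0,0.185]
    - [0.019,0.0551,0,0,0.185]
    - [0.0012,0.0685,0,0,0.185]
    - [-0.0211,0.0689,0,0,0.185]
    - [-0.0393,0.0561,0,0,0.185]
    - [-0.0465,0.0351,0,0,0.185]
    - [-0.04,0.0138,0,0,0.185]
    - [-0.0223,0.0004,0,0,0.185]
    - [0,0,0,0,0.185]
    - [0.0182,0.0128,0,0,0.185]
    - [0.0255,0.0338,0,0,0.185]
    - [0.019,0.0551,0,0,0.185]
    - [0.0012,0.0685,0,0,0.185]
    - [-0.0211,0.0689,0,0,0.185]
    - [-0.0393,0.0561,0,0,0.185]
    - [-0.0465,0.0351,0,0,0.185]
    - [-0.04,0.0138,0,0,0.185]
    - [-0.0223,0.0004,0,0,0.185]
    - [0,0,0,0,0.185]

```text
t: 53.4
eef_pos: [583.0, 66.2, 268.9]
tcp_rot: [3.141, 0.001, 1.569]
ft_force: [13.9, -6.4, -8.2]
opening: 0.191
grip_force: 14.4
```

```bash
python3 - <<'E'
from h import *
marks('s22')
for t,c in(('s0',(595.2,-186)),('t0',None),('s22',(595.2,-186))):
    p,d,P=cloud(t);h=cv2.cvtColor(p,cv2.COLOR_RGB2HSV).astype(int)
    if c is None: # hub in top frame
        R=np.hypot(P[...,0]-590,P[...,1]+189); q=P[(R<30)&(h[...,2]<80)&(P[...,2]>45)&(d>0)]; c=q[q[:,2]>np.median(q[:,2])].mean(0)[:2]; print('top hub',c)
    R=np.hypot(P[...,0]-c[0],P[...,1]-c[1])
    for n,m in dict(red=((h[...,0]<8)|(h[...,0]>172))&(h[...,1]>140)&(R<138)&(R>60),green=(h[...,0]>45)&(h[...,0]<85)&(h[...,1]>90)&(R>138)&(R<165)&(P[...,2]<45),black=(h[...,2]<45)&(R>138)&(R<165)&(P[...,2]<45)).items():
        q=P[m&(d>0)&(P[...,2]<70)&(P[...,2]>5)]
        if len(q): print(t,n,len(q),q.mean(0).round(1),'ang',np.degrees(np.arctan2(q[:,1].mean()-c[1],q[:,0].mean()-c[0])).round(2))
E
```

```text
s22 red 29 [528.1 -90.9  53.2] ang 124.98
s0 red 42 [617.  -72.2  53.2] ang 79.18
s0 green 4 [464.2 -91.1  18.9] ang 144.1
s0 black 12 [609.1 -28.   21.1] ang 84.98
top hub [ 589.55660478 -189.46406703]
t0 red 31 [615.8 -76.6  52. ] ang 76.94
t0 green 19 [464.8 -97.7  20.8] ang 143.65
t0 black 17 [607.6 -33.4  17.8] ang 83.41
s22 red 29 [528.1 -90.9  53.2] ang 125.21
s22 green 1 [468.1 -88.6  18.3] ang 142.54
s22 black 14 [608.8 -28.7  19.7] ang 85.05
```

Emit:
carry_out:
  series:
    - [0.0182,0.0128,0,0,0.185]
    - [0.0255,0.0338,0,0,0.185]
    - [0.019,0.0551,0,0,0.185]
    - [0.0012,0.0685,0,0,0.185]
    - [-0.0211,0.0689,0,0,0.185]
    - [-0.0393,0.0561,0,0,0.185]
    - [-0.0465,0.0351,0,0,0.185]
    - [-0.04,0.0138,0,0,0.185]
    - [-0.0223,0.0004,0,0,0.185]
    - [0,0,0,0,0.185]
    - [0.0182,0.0128,0,0,0.185]
    - [0.0255,0.0338,0,0,0.185]
    - [0.019,0.0551,0,0,0.185]
    - [0.0012,0.0685,0,0,0.185]
    - [-0.0211,0.0689,0,0,0.185]
    - [-0.0393,0.0561,0,0,0.185]
    - [-0.0465,0.0351,0,0,0.185]
    - [-0.04,0.0138,0,0,0.185]
    - [-0.0223,0.0004,0,0,0.185]
    - [-0.0223,0.0004,0,0,0.185]

```text
t: 55.95
eef_pos: [583.2, 44.8, 268.7]
tcp_rot: [-3.141, 0.0, 1.571]
ft_force: [-1.5, 0.8, 2.0]
opening: 0.189
grip_force: 12.1
```

```bash
python3 - <<'E'
from h import *
shot('scene','s23');shot('top','t23')
for t,c in(('s23',(595.2,-186)),('t23',(589.6,-189.5))):
    p,d,P=cloud(t);h=cv2.cvtColor(p,cv2.COLOR_RGB2HSV).astype(int)
    R=np.hypot(P[...,0]-c[0],P[...,1]-c[1])
    for n,m in dict(red=((h[...,0]<8)|(h[...,0]>172))&(h[...,1]>140)&(R<142)&(R>60),green=(h[...,0]>45)&(h[...,0]<85)&(h[...,1]>90)&(R>138)&(R<165)&(P[...,2]<45),black=(h[...,2]<45)&(R>138)&(R<165)&(P[...,2]<45)).items():
        q=P[m&(d>0)&(P[...,2]<70)&(P[...,2]>5)]
        if len(q): print(t,n,len(q),q.mean(0).round(1),'ang',np.degrees(np.arctan2(q[:,1].mean()-c[1],q[:,0].mean()-c[0])).round(2))
i=cv2.imread('pics/s23.png')[170:350,140:340];j=cv2.imread('pics/t23.png')[90:250,230:400]
cv2.imwrite('pics/c23.png',np.hstack([cv2.resize(i,(400,400),interpolation=2),cv2.resize(j,(400,400),interpolation=2)]))
E
```

```text
s23 red 33 [ 499.6 -116.4   52.9] ang 143.95
s23 green 1 [462.3 -91.5  19.8] ang 144.58
s23 black 15 [609.4 -28.5  20.7] ang 84.86
t23 red 36 [ 495.9 -118.7   51.6] ang 142.92
t23 green 22 [ 470.2 -119.1   19. ] ang 149.48
t23 black 12 [607.  -33.2  19.8] ang 83.63
```

View pics/c23.png

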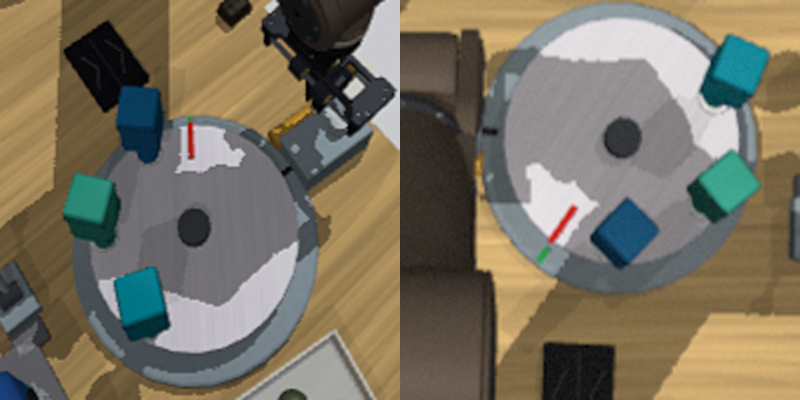

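The pointer is nearly at the green mark, about 0.65° short by both cameras. I crank 23° more and let go.

Emit:
carry_out:
  series:
    - [0.007,-0.0015,0,0,0.185]
    - [0.0142,-0.0019,0,0,0.185]
    - [0.0142,-0.0019,0,0,0.185]
    - [0.0142,-0.0019,0,0,0.185]

```text
t: 56.55
eef_pos: [582.2, 58.5, 268.7]
tcp_rot: [-3.141, -0.0, 1.57]
ft_force: [-3.8, 1.7, 5.1]
opening: 0.185
grip_force: 12.1
```

Emit:
carry_out:
  series:
    - [0,0,0,0,0.5]
    - [0,0,0,0,0.5]
    - [0,0,0,0,0.5]
    - [0,0,-0.06,0,0.5]
    - [0,0,-0.12,0,0.5]
    - [0,0,-0.18,0,0.5]
    - [0,0,-0.24,0,0.5]
    - [0,0,-0.24,0,0.5]

```text
t: 57.55
eef_pos: [582.0, 58.5, 513.3]
tcp_rot: [3.133, 0.0, 1.57]
ft_force: [-1.0, -0.4, -0.7]
opening: 0.502
grip_force: 0.0
```

```bash
python3 - <<'E'
from h import *
shot('scene','s24');shot('top','t24')
for t,c in(('s24',(595.2,-186)),('t24',(589.6,-189.5))):
    p,d,P=cloud(t);h=cv2.cvtColor(p,cv2.COLOR_RGB2HSV).astype(int)
    R=np.hypot(P[...,0]-c[0],P[...,1]-c[1])
    for n,m in dict(red=((h[...,0]<8)|(h[...,0]>172))&(h[...,1]>140)&(R<142)&(R>60),green=(h[...,0]>45)&(h[...,0]<75)&(h[...,1]>110)&(R>138)&(R<165)&(P[...,2]<45),black=(h[...,2]<45)&(R>138)&(R<165)&(P[...,2]<45)).items():
        q=P[m&(d>0)&(P[...,2]<70)&(P[...,2]>5)]
        if len(q): print(t,n,len(q),q.mean(0).round(1),'ang',np.degrees(np.arctan2(q[:,1].mean()-c[1],q[:,0].mean()-c[0])).round(2))
    m=((h[...,0]<8)|(h[...,0]>172))&(h[...,1]>140)&(P[...,1]<-370)&(d>0)&(P[...,0]<600); q=P[m]; print('tip',len(q),q.mean(0).round(1),q.max(0).round(1),q.min(0).round(1))
    m=(P[...,2]>50)&(P[...,2]<90)&(P[...,0]>430)&(P[...,0]<530)&(P[...,1]<-370)&(P[...,1]>-440); q=P[m]; print('lever',len(q),q.mean(0).round(1))
    m=(P[...,2]>20)&(P[...,2]<50)&(P[...,0]>430)&(P[...,0]<560)&(P[...,1]<-370)&(P[...,1]>-450); q=P[m]; print('block',len(q),np.percentile(q,[2,98],axis=0).round(1))
    flask(t,75,108,100)
E
```

```text
s24 red 30 [ 498.6 -116.7   53.6] ang 144.36
s24 green 2 [461.5 -90.7  20.9] ang 144.54
s24 black 12 [608.9 -28.7  19.9] ang 85.03
tip 84 [ 457.4 -413.5  109.2] [ 469.1 -401.8  119.4] [ 395.1 -434.8   -0.9]
lever 58 [ 480.5 -413.6   70.3]
block 528 [[ 463.2 -438.6   23.5]
 [ 530.4 -389.8   48.3]]
px [209. 224.] n 592 rect 476.3 -173.6 50.0 50.7 45.6 mean [ 483.9 -178.5  176.7] z99 194.2
px [184. 264.] n 577 rect 525.9 -282.1 49.8 49.3 39.9 mean [ 531.2 -286.8  180.6] z99 194.1
px [211. 307.] n 652 rect 644.7 -295.4 49.1 51.3 67.4 mean [ 650.3 -297.9  183.3] z99 194.2
px [135. 366.] n 1920 rect 651.7 -504.9 116.8 118.6 87.2 mean [ 638.5 -489.8  160.9] z99 165.0
t24 red 34 [ 495.5 -119.8   52.3] ang 143.47
t24 green 18 [465.1 -97.6  20. ] ang 143.57
t24 black 10 [606.4 -34.4  19.6] ang 83.81
tip 70 [ 455.  -416.5  108. ] [ 465.5 -404.9  121.5] [ 444.7 -444.4   -1.1]
lever 32 [ 481.5 -418.1   66.2]
block 420 [[ 460.6 -445.4   22.4]
 [ 527.3 -394.6   48.6]]
px [450. 114.] n 2089 rect 662.8 -508.2 114.0 145.7 87.3 mean [ 657.8 -503.4  158.2] z99 167.3
px [371. 118.] n 531 rect 642.9 -298.6 48.7 50.9 66.8 mean [ 637.1 -294.3  178. ] z99 195.6
px [367. 164.] n 472 rect 522.9 -285.7 47.6 48.5 39.1 mean [ 519.  -281.   181.5] z99 195.5
px [325. 183.] n 439 rect 472.9 -177.4 47.4 47.7 44.9 mean [ 469.6 -174.6  184. ] z99 195.5
```

The pointer is within 0.2° of the green mark in both views. All flasks stand at full depth, with their tops in the same place as before. Last is the switch: with jaws shut I approach from the robot's side and push in +x.

Emit:
carry_out:
  series:
    - [-0.4735,-0.167,0,0,0]
    - [-0.4735,-0.167,0,0,0]
    - [-0.4735,-0.167,0,0,0]
    - [-0.4735,-0.167,0,0,0]
    - [-0.4735,-0.167,0,0,0]
    - [-0.4735,-0.167,0,0,0]
    - [-0.4735,-0.167,0,0,0]
    - [-0.4735,-0.167,0,0,0]
    - [-0.4735,-0.167,0,0,0]
    - [-0.4735,-0.167,0,0,0]
    - [-0.4735,-0.167,0.05,0,0]
    - [-0.4735,-0.167,0.1,0,0]
    - [-0.4735,-0.167,0.15,0,0]
    - [-0.4735,-0.167,0.2,0,0]
    - [-0.4735,-0.167,0.22,0,0]
    - [-0.4735,-0.167,0.22,0,0]
    - [-0.4735,-0.167,0.22,0,0]

```text
t: 59.78
eef_pos: [415.8, -414.3, 289.7]
tcp_rot: [3.141, 0.001, 1.571]
ft_force: [-0.4, 0.0, 0.8]
opening: 0.005
grip_force: 0.0
```

Emit:
carry_out:
  series:
    - [0,0.01,0,0,0]
    - [0,0.02,0,0,0]
    - [0,0.03,0,0,0]
    - [0,0.04,0,0,0]
    - [0,0.05,0,0,0]
    - [0,0.06,0,0,0]
    - [0,0.07,0,0,0]
    - [0,0.08,0,0,0]
    - [0,0.088,0,0,0]
    - [0,0.094,0,0,0]
    - [0,0.094,0,0,0]

```text
t: 61.15
eef_pos: [509.5, -414.9, 288.6]
tcp_rot: [3.141, 0.0, 1.571]
ft_force: [-0.2, 0.5, 0.2]
opening: 0.003
grip_force: 0.0
```

```bash
python3 - <<'E'
from h import *
shot('scene','s25')
p,d,P=cloud('s25');h=cv2.cvtColor(p,cv2.COLOR_RGB2HSV).astype(int)
m=((h[...,0]<8)|(h[...,0]>172))&(h[...,1]>140)&(P[...,1]<-370)&(d>0)&(P[...,0]<600)&(P[...,2]>60); q=P[m]; print('tip',len(q),q.mean(0).round(1))
i=cv2.imread('pics/s25.png')[190:384,60:310];cv2.imwrite('pics/c25.png',cv2.resize(i,None,fx=2.8,fy=2.8,interpolation=2))
E
```

```text
tip 43 [ 525.8 -416.3  115.6]
```

View pics/c25.png

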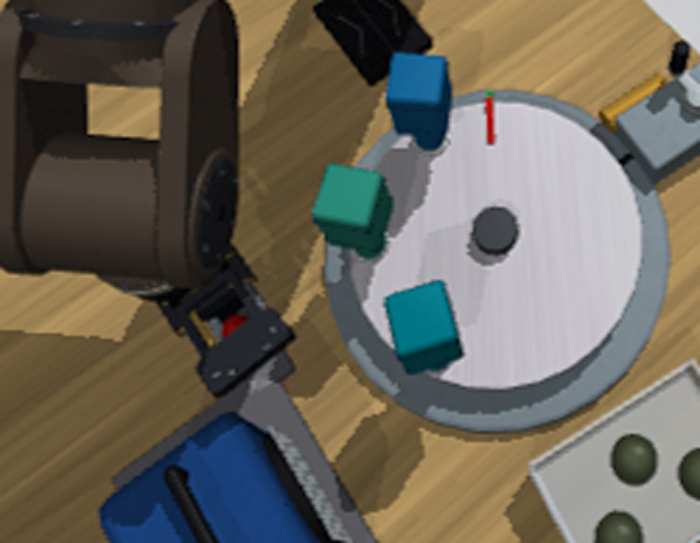

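The switch tip, seen at crop (235,328), has moved about 68 of 77 mm. I push a little more.

Emit:
carry_out:
  series:
    - [0,0.004,0,0,0]
    - [0,0.008,0,0,0]
    - [0,0.01,0,0,0]
    - [0,0.01,0,0,0]

```text
t: 61.7
eef_pos: [516.7, -415.4, 288.4]
tcp_rot: [-3.133, -0.003, 1.57]
ft_force: [-23.3, -1.3, 7.5]
opening: 0.004
grip_force: 12.5
```

Emit:
carry_out:
  series:
    - [0,0.002,0,0,0]
    - [0,0.002,0,0,0]

```text
t: 61.95
eef_pos: [517.7, -415.6, 288.4]
tcp_rot: [-3.13, -0.004, 1.57]
ft_force: [-33.2, -2.1, 10.7]
opening: 0.008
grip_force: 17.4
```

At the stop. I back off, raise the arm clear and check everything.

Emit:
carry_out:
  series:
    - [0,-0.01,0,0,0]
    - [0,-0.05,0,0,0]
    - [0,-0.09,0,0,0]
    - [0,-0.09,-0.06,0,0]
    - [0,-0.09,-0.12,0,0]
    - [0,-0.09,-0.18,0,0]
    - [0,-0.09,-0.18,0,0]

```text
t: 62.82
eef_pos: [431.1, -414.7, 473.7]
tcp_rot: [3.136, 0.007, 1.57]
ft_force: [-0.3, -0.7, -0.6]
opening: 0.001
grip_force: 0.0
```

```bash
python3 - <<'E'
from h import *
marks('s26'); shot('top','t26')
p,d,P=cloud('s26');h=cv2.cvtColor(p,cv2.COLOR_RGB2HSV).astype(int)
m=((h[...,0]<8)|(h[...,0]>172))&(h[...,1]>140)&(P[...,1]<-370)&(d>0)&(P[...,0]<600)&(P[...,2]>60); q=P[m]; print('tip',len(q),q.mean(0).round(1))
flask('s26',75,108,100)
i=cv2.imread('pics/s26.png')
cv2.imwrite('pics/c26.png',cv2.resize(i,(768,576),interpolation=2))
E
```

```text
s26 red 28 [ 499.8 -117.7   53.6] ang 144.28
s26 green 3 [461.9 -89.8  21.6] ang 144.09
tip 86 [ 535.1 -415.9  116.9]
px [209. 224.] n 589 rect 476.6 -173.6 49.5 50.2 46.5 mean [ 484.  -178.5  176.8] z99 193.8
px [186. 264.] n 655 rect 526.0 -281.7 50.4 49.6 38.8 mean [ 532.7 -283.8  178.1] z99 193.9
px [211. 306.] n 641 rect 645.0 -295.2 48.5 50.5 66.5 mean [ 650.2 -297.7  183.6] z99 194.1
px [135. 366.] n 1910 rect 651.9 -504.6 116.4 118.3 87.3 mean [ 638.3 -490.   161. ] z99 165.0
```

View pics/c26.png

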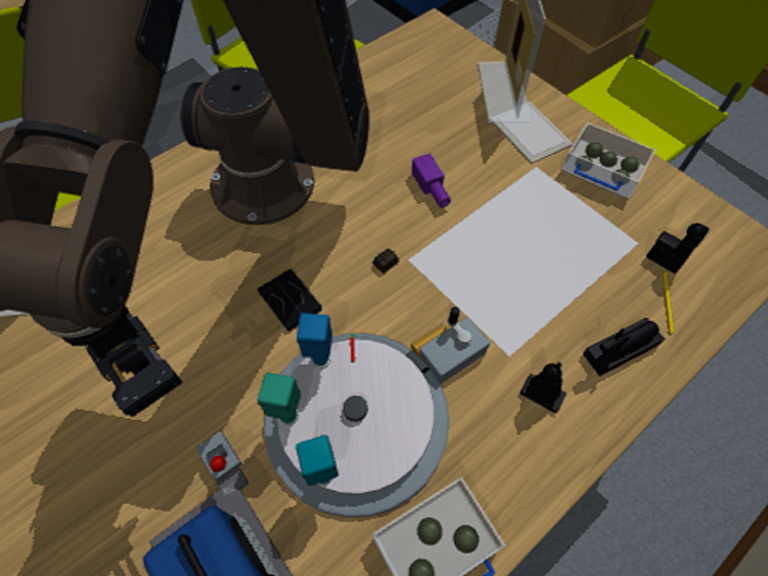

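The tip has moved the full 77 mm, the three flasks are down on their pegs at (314,335), (279,393) and (317,458), and the pointer stands at the green mark (352,340). Nothing else in view has moved.

```bash
python3 -c "
from cell import env
print(env.job_done())"
```

```text
the job is handed in; nothing more can be done
None
```

The job is done and handed in: all three flasks stand upside down, one on each peg (turquoise was dropped once and tipped over once first), the red pointer is on the green mark to within about 0.2°, and the blower switch is on.

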